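# Pack cheese rounds in snack cups and shut the lunchbox

### The job

Pack the lunchbox: for each round of cheese on the desk, free one snack cup from the top of the nested stack, lift it straight off, stand it in its own place of the lunchbox's rack and put one round in it. Leave the spare cups nested in their stand and do not lift or shift the stand or disturb the other things on the desk. When everything is loaded, shut the lid fully and press both clamps down flat.

Things in the scene. Friction and masses are not known exactly. Their poses are not given: they have to be found in the camera images.
- lunchbox: Aluminium lunchbox tray, fixed: 226 mm long (its y), 98 wide (its x), walls 34 mm high and 2.5 thick, floor 2.5. Origin: centre of its underside; x points from its front (robot side) to the hinge side. A rack of 12 mm high bars makes three places in a row along y, one cup each; a cup's rim stands 20 mm above the walls. Lid shut, the box is 62 mm high.
- place1 (a point): Centre of the left place of the rack (lunchbox x 0, y +0.074), on the tray floor. Each place is 63 mm in x by about 70 mm in y between the bars.
- place2 (a point): Centre of the middle place of the rack (lunchbox x 0, y 0), on the tray floor.
- place3 (a point): Centre of the right place of the rack (lunchbox x 0, y -0.074), on the tray floor.
- lid (a joint): Lid of the lunchbox, hinged on its far long side. 0 = shut, positive = opened up and away from the robot (2.6 at most); starts wide open, leaning back, at 2.3 to 2.55. Stiff hinge (0.16 N m): stays where it is left, must be pushed all the way. A shell 232 x 104 mm, 32 deep; its outside top lies 30 mm above the hinge axis when shut.
- lid_hinge (a point): Middle of the lid's hinge axis, which runs along the lunchbox's y at x +0.0525, z 0.032 in the lunchbox frame.
- lid_edge (a point): Middle of the lid's outer front top edge: 104.5 mm from the hinge axis along the lid and 30 mm through its depth.
- clamp_l (a joint): Steel clamp plate on the lid's front (robot side), 60 mm to the left (lunchbox +y) of the middle: 34 mm wide, 3 thick, 30 long. 0 = down flat on the box's front (clamped), 1.57 = straight out, 1.9 at most. Stiff (0.035 N m): stays where left. Pivot with the lid shut: x -0.0545, y +0.06, z 0.040 in the lunchbox frame; when down, its outer face is at x -0.0585, its end at z 0.010.
- clamp_r (a joint): Steel clamp plate on the lid's front (robot side), 60 mm to the right (lunchbox -y) of the middle: 34 mm wide, 3 thick, 30 long. 0 = down flat on the box's front (clamped), 1.57 = straight out, 1.9 at most. Stiff (0.035 N m): stays where left. Pivot with the lid shut: x -0.0545, y -0.06, z 0.040 in the lunchbox frame; when down, its outer face is at x -0.0585, its end at z 0.010.
- clamp_l_tip (a point): The free end of the left clamp plate, middle of its lip.
- clamp_r_tip (a point): The free end of the right clamp plate, middle of its lip.
- cup_stand: Heavy dark round cast stand for the cups, 94 mm across the foot, 74 at the top, 34 high, 1.2 kg; its tapered well holds the lowest cup. Loose, but not to be moved. Origin: centre of its underside. Four cups are nested in it, each 24 mm higher than the next. The tapers stick: a straight pull of 2.5 to 5 N (weight included) frees the top cup alone.
- cup1: Steel snack cup, round, tapered, open at the top: 52 mm tall, 54 mm across the base, 64 across the rim (66 at most), wall 2.4 mm, floor 3 mm, 85 g. Origin: centre of its underside, z up. The top cup of the stack (base 80 mm, rim 132 mm above the desk); only the top 24 mm of each nested cup is exposed.
- cup2: Steel snack cup, round, tapered, open at the top: 52 mm tall, 54 mm across the base, 64 across the rim (66 at most), wall 2.4 mm, floor 3 mm, 85 g. Origin: centre of its underside, z up. Second from the top (base 56 mm, rim 108 mm above the desk).
- cup3: Steel snack cup, round, tapered, open at the top: 52 mm tall, 54 mm across the base, 64 across the rim (66 at most), wall 2.4 mm, floor 3 mm, 85 g. Origin: centre of its underside, z up. Third from the top (base 32 mm, rim 84 mm above the desk).
- cup4: Steel snack cup, round, tapered, open at the top: 52 mm tall, 54 mm across the base, 64 across the rim (66 at most), wall 2.4 mm, floor 3 mm, 85 g. Origin: centre of its underside, z up. The lowest cup, in the stand (base 8 mm, rim 60 mm above the desk); always a spare one.
- cheese1: Round of waxed cheese, a flat disc 38 mm across, 18 mm thick, about 24 g, lying flat on the desk at the start. Origin: centre of its underside, z up. Two or three rounds are present; an absent one has no pose.
- cheese2: Round of waxed cheese, a flat disc 38 mm across, 18 mm thick, about 24 g, lying flat on the desk at the start. Origin: centre of its underside, z up. Two or three rounds are present; an absent one has no pose.
- cheese3: Round of waxed cheese, a flat disc 38 mm across, 18 mm thick, about 24 g, lying flat on the desk at the start. Origin: centre of its underside, z up. Two or three rounds are present; an absent one has no pose.
- pencil_box: Bystander: wooden pencil box, 62 x 200 x 43 mm. Origin: centre of its underside.
- mug: Bystander: red ceramic mug, 82 mm across, 92 mm tall, with a handle. Origin: centre of its underside.
- crayon_tub: Bystander: orange plastic tub of crayons, 80 mm across, about 95 mm tall. Origin: centre of its underside.
- jar: Bystander: clear glass jar, 74 mm across, 100 mm tall. Origin: centre of its underside.

How it is judged (in metres and radians):
On the way, in this order (a step that is already met when the one before it is completed fails the run):
1. the top cup has been freed and lifted off the stack (distance between cup1 and cup2 above 0.055 m), for 0.2 s.
2. every round lies in its own cup, these cups stand in the rack of the open lunchbox, the spare cups are still nested (((horizontal distance between cheese1 and cup1 below 0.016 m and z of cheese1 in the frame of cup1 between -0.002 and 0.025 m) or (horizontal distance between cheese1 and cup2 below 0.016 m and z of cheese1 in the frame of cup2 between -0.002 and 0.025 m) or (horizontal distance between cheese1 and cup3 below 0.016 m and z of cheese1 in the frame of cup3 between -0.002 and 0.025 m)) and x of cheese1 in the frame of lunchbox between -0.03 and 0.03 m and y of cheese1 in the frame of lunchbox between -0.11 and 0.11 m and z of each of cheese1, cheese2, cheese3 in the frame of lunchbox below 0.035 m and ((horizontal distance between cheese2 and cup1 below 0.016 m and z of cheese2 in the frame of cup1 between -0.002 and 0.025 m) or (horizontal distance between cheese2 and cup2 below 0.016 m and z of cheese2 in the frame of cup2 between -0.002 and 0.025 m) or (horizontal distance between cheese2 and cup3 below 0.016 m and z of cheese2 in the frame of cup3 between -0.002 and 0.025 m)) and x of cheese2 in the frame of lunchbox between -0.03 and 0.03 m and y of cheese2 in the frame of lunchbox between -0.11 and 0.11 m and ((horizontal distance between cheese3 and cup1 below 0.016 m and z of cheese3 in the frame of cup1 between -0.002 and 0.025 m) or (horizontal distance between cheese3 and cup2 below 0.016 m and z of cheese3 in the frame of cup2 between -0.002 and 0.025 m) or (horizontal distance between cheese3 and cup3 below 0.016 m and z of cheese3 in the frame of cup3 between -0.002 and 0.025 m)) and x of cheese3 in the frame of lunchbox between -0.03 and 0.03 m and y of cheese3 in the frame of lunchbox between -0.11 and 0.11 m and distance between cheese1 and cheese2 above 0.045 m and distance between each of cheese1, cheese2 and cheese3 above 0.045 m and x of cup1 in the frame of lunchbox between -0.012 and 0.012 m and y of cup1 in the frame of lunchbox between -0.092 and 0.092 m and z of cup1 in the frame of lunchbox between -0.002 and 0.0075 m and angle between each of cup1, cup2's own z axis and vertical below 0.1 rad and x of cup2 in the frame of lunchbox between -0.012 and 0.012 m and y of cup2 in the frame of lunchbox between -0.092 and 0.092 m and z of cup2 in the frame of lunchbox between -0.002 and 0.0075 m and ((horizontal distance between cup3 and cup_stand below 0.008 m and angle between cup3's own z axis and vertical below 0.08 rad) or ((x of cup3 in the frame of lunchbox between -0.012 and 0.012 m and y of cup3 in the frame of lunchbox between -0.092 and 0.092 m and z of cup3 in the frame of lunchbox between -0.002 and 0.0075 m and angle between cup3's own z axis and vertical below 0.1 rad) and ((horizontal distance between cheese1 and cup3 below 0.016 m and z of cheese1 in the frame of cup3 between -0.002 and 0.025 m) or (horizontal distance between cheese2 and cup3 below 0.016 m and z of cheese2 in the frame of cup3 between -0.002 and 0.025 m) or (horizontal distance between cheese3 and cup3 below 0.016 m and z of cheese3 in the frame of cup3 between -0.002 and 0.025 m)))) and horizontal distance between cup4 and cup_stand below 0.008 m and angle between cup4's own z axis and vertical below 0.08 rad and ((horizontal distance between cheese1 and cup1 below 0.016 m and z of cheese1 in the frame of cup1 between -0.002 and 0.025 m) or (horizontal distance between cheese2 and cup1 below 0.016 m and z of cheese2 in the frame of cup1 between -0.002 and 0.025 m) or (horizontal distance between cheese3 and cup1 below 0.016 m and z of cheese3 in the frame of cup1 between -0.002 and 0.025 m)) and ((horizontal distance between cheese1 and cup2 below 0.016 m and z of cheese1 in the frame of cup2 between -0.002 and 0.025 m) or (horizontal distance between cheese2 and cup2 below 0.016 m and z of cheese2 in the frame of cup2 between -0.002 and 0.025 m) or (horizontal distance between cheese3 and cup2 below 0.016 m and z of cheese3 in the frame of cup2 between -0.002 and 0.025 m)) and value of joint lid above 1 rad), for 0.2 s.
3. the lid is shut (value of joint lid below 0.06 rad), for 0.2 s.
4. both clamps are down (value of joint each of clamp_l, clamp_r below 0.2 rad), for 0.2 s.
At the end, for the whole second after the job is handed in: Each round lies in a cup of its own (within 16 mm of its centre), these cups stand upright in the rack (within 12 mm of its middle line, tilt under 0.1 rad), spare cups are still nested in the stand, lid shut (under 0.06 rad), both clamps down (under 0.2 rad), all at rest (all of step 4 and ((horizontal distance between cheese1 and cup1 below 0.016 m and z of cheese1 in the frame of cup1 between -0.002 and 0.025 m) or (horizontal distance between cheese1 and cup2 below 0.016 m and z of cheese1 in the frame of cup2 between -0.002 and 0.025 m) or (horizontal distance between cheese1 and cup3 below 0.016 m and z of cheese1 in the frame of cup3 between -0.002 and 0.025 m)) and x of cheese1 in the frame of lunchbox between -0.03 and 0.03 m and y of cheese1 in the frame of lunchbox between -0.11 and 0.11 m and z of each of cheese1, cheese2, cheese3 in the frame of lunchbox below 0.035 m and ((horizontal distance between cheese2 and cup1 below 0.016 m and z of cheese2 in the frame of cup1 between -0.002 and 0.025 m) or (horizontal distance between cheese2 and cup2 below 0.016 m and z of cheese2 in the frame of cup2 between -0.002 and 0.025 m) or (horizontal distance between cheese2 and cup3 below 0.016 m and z of cheese2 in the frame of cup3 between -0.002 and 0.025 m)) and x of cheese2 in the frame of lunchbox between -0.03 and 0.03 m and y of cheese2 in the frame of lunchbox between -0.11 and 0.11 m and ((horizontal distance between cheese3 and cup1 below 0.016 m and z of cheese3 in the frame of cup1 between -0.002 and 0.025 m) or (horizontal distance between cheese3 and cup2 below 0.016 m and z of cheese3 in the frame of cup2 between -0.002 and 0.025 m) or (horizontal distance between cheese3 and cup3 below 0.016 m and z of cheese3 in the frame of cup3 between -0.002 and 0.025 m)) and x of cheese3 in the frame of lunchbox between -0.03 and 0.03 m and y of cheese3 in the frame of lunchbox between -0.11 and 0.11 m and distance between cheese1 and cheese2 above 0.045 m and distance between each of cheese1, cheese2 and cheese3 above 0.045 m and x of cup1 in the frame of lunchbox between -0.012 and 0.012 m and y of cup1 in the frame of lunchbox between -0.092 and 0.092 m and z of cup1 in the frame of lunchbox between -0.002 and 0.0075 m and angle between each of cup1, cup2's own z axis and vertical below 0.1 rad and x of cup2 in the frame of lunchbox between -0.012 and 0.012 m and y of cup2 in the frame of lunchbox between -0.092 and 0.092 m and z of cup2 in the frame of lunchbox between -0.002 and 0.0075 m and ((horizontal distance between cup3 and cup_stand below 0.008 m and angle between cup3's own z axis and vertical below 0.08 rad) or ((x of cup3 in the frame of lunchbox between -0.012 and 0.012 m and y of cup3 in the frame of lunchbox between -0.092 and 0.092 m and z of cup3 in the frame of lunchbox between -0.002 and 0.0075 m and angle between cup3's own z axis and vertical below 0.1 rad) and ((horizontal distance between cheese1 and cup3 below 0.016 m and z of cheese1 in the frame of cup3 between -0.002 and 0.025 m) or (horizontal distance between cheese2 and cup3 below 0.016 m and z of cheese2 in the frame of cup3 between -0.002 and 0.025 m) or (horizontal distance between cheese3 and cup3 below 0.016 m and z of cheese3 in the frame of cup3 between -0.002 and 0.025 m)))) and horizontal distance between cup4 and cup_stand below 0.008 m and angle between cup4's own z axis and vertical below 0.08 rad and ((horizontal distance between cheese1 and cup1 below 0.016 m and z of cheese1 in the frame of cup1 between -0.002 and 0.025 m) or (horizontal distance between cheese2 and cup1 below 0.016 m and z of cheese2 in the frame of cup1 between -0.002 and 0.025 m) or (horizontal distance between cheese3 and cup1 below 0.016 m and z of cheese3 in the frame of cup1 between -0.002 and 0.025 m)) and ((horizontal distance between cheese1 and cup2 below 0.016 m and z of cheese1 in the frame of cup2 between -0.002 and 0.025 m) or (horizontal distance between cheese2 and cup2 below 0.016 m and z of cheese2 in the frame of cup2 between -0.002 and 0.025 m) or (horizontal distance between cheese3 and cup2 below 0.016 m and z of cheese3 in the frame of cup2 between -0.002 and 0.025 m)) and value of joint lid below 0.06 rad and linear speed of each of cheese1, cheese2, cheese3, cup1, cup2, cup3, cup4 below 0.02 m/s); the robot touches nothing.
It fails at once if the cup stand is lifted, tipped or shifted more than 3 cm (height (world z) of cup_stand above 0.01 m or distance of cup_stand from where it was at the start of the episode above 0.03 m or angle between cup_stand's own z axis and vertical above 0.15 rad).
It fails at once if a bystander is shifted more than 4 cm or tipped (distance of any of pencil_box, mug, crayon_tub, jar from where it was at the start of the episode above 0.04 m or angle between any of pencil_box, mug, crayon_tub, jar's own z axis and vertical above 0.4 rad).
Of cheese1, cheese2, cheese3 only 2 to 3 are there at a start; the rules pass over those that are not, and their reading is None.
At some moment in a run one of cheese1, cheese2, cheese3 may be knocked a few centimetres aside while the robot is not near it.
It also fails if it takes over 210 s, if anything falls off the work surface, if the arm or the gripper's body presses on something with over 40 N, if the wrist force passes 120 N, or if a joint passes its speed limit or range.

### The arm

A 7-joint arm with a two-finger parallel gripper is mounted at the origin on the work surface. World frame = base frame: x ahead of the robot, y to its left, z up, the work surface at z = 0. Lengths are in mm, angles in degrees, forces in N, time in s.
With the tool pointing down it reaches from about 400 to 750 mm from the base axis. Payload 19.5 kg.
Tool frame: the origin (TCP) lies between the finger pads; the fingertips stand ahead of it and the grasp point (between the pads) lies 3 mm ahead of it (tip_extent is the z of the fingertips in the tool frame, in mm); z points along the fingers, y is the line along which they close (so a half turn about z gives the same grasp; the last joint's range is limited). The gripper opens to 85 mm and grips with 20 to 120 N. Pads are 22 mm wide; open, the fingers measure 114 mm over their backs; the gripper's body (76 mm by 85 mm) begins 54 mm behind the grasp point. The pads swing forward as they close: fully open they stand 13 mm farther back than shut.
Start: joints at [66.767, 40.479, -1.581, 85.061, 1.261, 54.483, -4.326], TCP at [204.593, -537.345, 253.268] pointing down, gripper open.
Joint ranges: [-155.06, 155.06], [-18.47, 123.98], [-90, 86.84], [0, 140.48], [-83.41, 263.41], [0, 116], [-161.91, 161.91]. Speed limits (degrees/s): [108.29, 108.29, 147.25, 147.25, 172.46, 172.46, 172.46].

### API

Orientations are given as [roll, pitch, yaw] about the fixed x, y, z axes, in that order (R = Rz(yaw) Ry(pitch) Rx(roll)).
In Python, from cell import * gives the robot as it stands.
- The arm moves only by the shell command python3 -m inch 'ROWS' [OPENING] [FORCE]. ROWS is JSON, a list of rows, each an object with "delta_pos": the shift along the tool's x, y, z as a fraction of full scale, a list of three; "turn": the turn, a rotation vector about the tool's x, y, z as a fraction of full scale, a list of three. A call has 1 to 12 rows; each row shifts and turns the commanded pose from where the row before left it, along the tool's axes as they then stand; what a row does not reach is not made up. Full scale, the value 1, is 0.03 m for a shift and 5 degrees for a turn. A row lasts 1/8 s, in which the tool goes at most 62.5 mm and 10.7 degrees, less where a joint would pass 70% of its speed; a pose out of reach is approached as far as the arm can. A call with a number of a shift or a turn outside -1 to 1 is refused whole. A call with a gripper value outside its range is refused whole. OPENING is the finger opening in mm, from 0 to 85.4, set as the call begins (- or left out, the last holds). The fingers move at their own pace and stop on an object; FORCE is the grip in N (left out, the last holds). Time passes only in rows, so rows that do not move let the fingers close. It gives the time, the measured TCP pose, the force, the opening and the grip force at its end, in the units of the state.
- get_state(): the state, without advancing time (a new reading comes with each control period).
- snapshot(name): name is "side" or "top" or "wrist"; returns (picture, depth): 480x640x3 uint8, red, green, blue; 480x640 float32, mm along the optical axis (not along the pixel's ray), 0 where there is no reading.
- camera_model(name): a dict with "vertical_fov" (degrees; the focal length in pixels is half the picture's height over the tangent of half this angle, whatever the lens; pixels are square), "cx", "cy" (the principal point, pixels), "dist_coeffs" ([k1, k2, p1, p2, k3] as OpenCV has them; the pictures are not rectified), "rvec" (rotation vector, rad) and "tvec" (3), from world to camera coordinates, as OpenCV has them. Camera axes: x right, y down, z forward; pixel columns grow to the right and rows downward; lengths in mm; the calibration is good to about 2 mm. A picture is of the moment at which its call begins: read the wrist's pose just before it. camera_model takes no time and is no camera call; for the wrist camera it gives the pose at the moment of the call.
- close_job(): hands the job in; it is judged then, once.
The state is a dict: "t": time; "qpos": joint angles; "joint_velocities": joint speeds; "tau": joint torques, N m; "tool_pos": TCP position; "ee_rot": TCP orientation; "contact_force": force on the tool from outside, world axes, zero at the start; "torque": the same for the moment, N m; "finger_gap": opening from 0.0 (shut) to 1.0 (fully open); "grip_force": force on a finger pad.
Only numpy, scipy, OpenCV 4.12 (cv2) and the standard library are available. Lean on these libraries where they do the work, as an engineer would, in place of code of your own. Each camera call takes 0.05 s, during which the arm holds its last target. There are 200 camera calls.

## Working session

There is one attempt and no reset: what is moved stays moved. The work goes in short steps, Python scripts to look and compute and a shell command to move; the robot and the scene stay as the last step left them, time stands still between calls to the robot, and variables do not carry over. Pictures are saved under pics/ and viewed, at most 14 in all, crops included, and the job is handed in when it is done.

```bash
ls; mkdir -p pics
cat > h.py <<'E'
from cell import *
import numpy as np, cv2
def cam(n):
    c=camera_model(n); f=240/np.tan(np.radians(c["vertical_fov"])/2)
    K=np.array([[f,0,c["cx"]],[0,f,c["cy"]],[0,0,1.]])
    R=cv2.Rodrigues(np.array(c["rvec"],float))[0]
    return K,np.array(c["dist_coeffs"],float),R,np.array(c["tvec"],float).ravel()
def rays(n,uv,m=None):
    K,D,R,t=m or cam(n)
    p=cv2.undistortPoints(np.array(uv,float).reshape(-1,1,2),K,D).reshape(-1,2)
    d=np.c_[p,np.ones(len(p))]
    return -R.T@t, d@R, R, t
def atz(n,uv,z,m=None):   # points on plane z
    o,d,_,_=rays(n,uv,m); z=np.broadcast_to(z,(len(d),))
    return o+d*((z-o[2])/d[:,2])[:,None]
def atdepth(n,uv,dep,m=None):
    o,d,_,_=rays(n,uv,m); return o+d*np.array(dep,float)[:,None]
def cloud(n,dep,m=None):
    v,u=np.mgrid[0:480,0:640]; P=atdepth(n,np.c_[u.ravel(),v.ravel()],dep.ravel(),m)
    P[dep.ravel()<=0]=np.nan
    return P.reshape(480,640,3)
def proj(n,P,m=None):
    K,D,R,t=m or cam(n)
    return cv2.projectPoints(np.array(P,float).reshape(-1,1,3),cv2.Rodrigues(R)[0],t,K,D)[0].reshape(-1,2)
def snap(n,fn):
    m=cam(n); im,d=snapshot(n); cv2.imwrite(f"pics/{fn}.png",im[:,:,::-1]); np.save(f"pics/{fn}.npy",d); return im,d,m
E
python3 - <<'E'
from h import *
print(get_state())
for n in("top","side"):
    im,d,m=snap(n,n+"0"); print(n,-m[2].T@m[3],m[2][2]); print(camera_model(n)["dist_coeffs"],m[0][0,0])
E
```

```text
pics
{'t': 0.0, 'qpos': array([66.76627162, 40.51382957, -1.58138795, 85.08304522,  1.26158033,
       54.4834954 , -4.32574888]), 'joint_velocities': array([-0.02395628,  0.10542645, -0.06438076, -0.0656229 , -0.01791527,
        0.06131685,  0.00845435]), 'tau': array([ 8.44908500e-04, -8.83205652e+01,  1.23491954e+00, -2.36166251e+01,
        1.69672980e-02,  6.50270667e-03,  2.09185202e-05]), 'tool_pos': array([ 204.50794078, -537.14927859,  252.83413809]), 'ee_rot': array([-1.79937086e+02,  3.53774403e-03,  2.08444665e+01]), 'contact_force': array([-0.29734093,  0.30908573,  1.43016856]), 'torque': array([ 0.0477658 , -0.05274989,  0.01836616]), 'grip_force': 0.0, 'finger_gap': 1.0011738846134566}
top [ 530.98432683  -17.39756814 1199.9162258 ] [ 0.06375473 -0.0076175  -0.99793652]
[-0.06267591  0.          0.          0.          0.        ] 466.47262284773126
side [341.06982307 886.78755334 771.11182057] [ 0.22936561 -0.77059488 -0.59462168]
[-0.0561404  0.         0.         0.         0.       ] 556.5322301861419
```

View pics/top0.png

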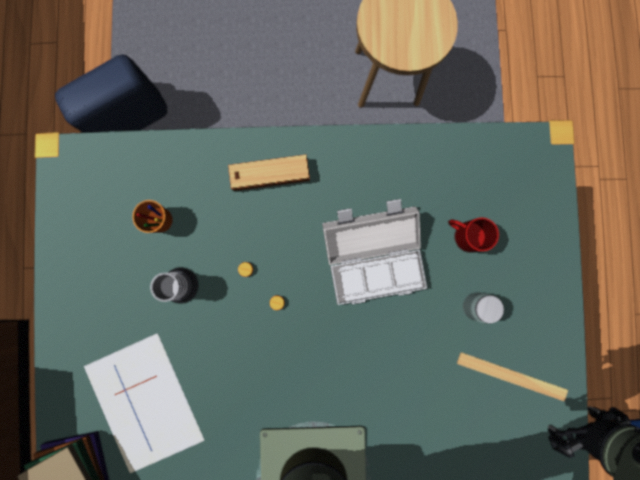

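View pics/side0.png

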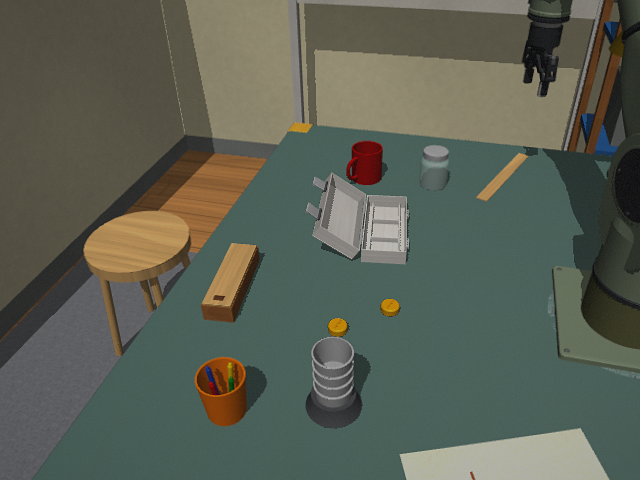

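Top view: the stack's top rim is around (167,287), the tub at (150,217). Two cheese rounds sit at (246,270) and (277,303). The open lunchbox tray is centred around (380,277), with the lid leaning back towards (372,235). The mug is at (477,235), the jar at (488,308) and the pencil box at (269,172).

```bash
python3 - <<'E'
from h import *
im=cv2.imread("pics/top0.png"); d=np.load("pics/top0.npy"); m=cam("top"); P=cloud("top",d,m)
hsv=cv2.cvtColor(im,cv2.COLOR_BGR2HSV)
y=cv2.inRange(hsv,(15,120,100),(35,255,255)); n,l,s,c=cv2.connectedComponentsWithStats(y)
for i in range(1,n):
    if 60<s[i,4]<600: print("yellow",c[i],s[i,4],atz("top",[c[i]],18,m).round(1))
# cup rim : points z 125..140 near stack
S=P[260:315,140:205].reshape(-1,3); z=S[:,2]
for a,b in((124,140),(28,40)):
    q=S[(z>a)&(z<b)]; 
    if len(q)>5: print("stack",a,len(q),q[:,:2].min(0),q[:,:2].max(0),np.median(q,0), cv2.minEnclosingCircle(q[:,:2].astype(np.float32)))
B=P[195:310,315:435].reshape(-1,3)
q=B[(B[:,2]>29)&(B[:,2]<40)&(B[:,0]<620)]
print("walls",len(q),cv2.minAreaRect(q[:,:2].astype(np.float32)))
for u,v in((337,303),(425,290),(328,260),(420,247),(380,277),(378,210),(373,235),(325,222),(418,207),(345,215),(394,206)):
    print((u,v),P[v,u].round(0))
for nm,x0,x1,y0,y1 in(("pencil",225,312,150,192),("tub",130,170,198,236),("mug",448,502,212,255),("jar",470,508,290,326)):
    q=P[y0:y1,x0:x1].reshape(-1,3); q=q[q[:,2]>25]; print(nm,np.nanmin(q,0).round(),np.nanmax(q,0).round())
E
python3 -c "
import cv2
a=cv2.imread('pics/top0.png')[190:320,140:440]
cv2.imwrite('pics/c1.png',cv2.resize(a,None,fx=2.6,fy=2.6,interpolation=cv2.INTER_CUBIC))"
```

```text
yellow [561.93414211 131.35875217] 577 [[ 875.9 -679.9   18. ]]
yellow [245.28220859 268.93865031] 163 [[536.5 158.2  18. ]]
yellow [276.62650602 302.42771084] 166 [[450.2  80.7  18. ]]
stack 124 173 [469.38304089 296.18319827] [531.33494904 362.36780593] [498.49784389 337.45545202 131.41353021] ((498.9884948730469, 329.0350036621094), 33.81781768798828)
stack 28 184 [462.60622247 288.97901178] [535.66284359 343.47791871] [502.18821963 302.74125241  33.90985034] ((499.1966247558594, 326.3435363769531), 38.19902801513672)
walls 1017 ((542.796142578125, -170.97386169433594), (168.53494262695312, 233.02110290527344), 8.629344940185547)
(337, 303) [445. -71.  17.]
(425, 290) [ 470. -300.   -0.]
(328, 260) [554. -52.  18.]
(420, 247) [ 580. -282.   39.]
(380, 277) [ 507. -184.    5.]
(378, 210) [ 680. -185.    1.]
(373, 235) [ 613. -165.   40.]
(325, 222) [653. -47.  -4.]
(418, 207) [ 685. -290.    1.]
(345, 215) [658. -93.  99.]
(394, 206) [ 677. -211.   94.]
pencil [740.  -9.  25.] [822. 196.  50.]
tub [631. 341.  25.] [710. 420.  98.]
mug [ 564. -461.   25.] [ 646. -353.   97.]
jar [ 392. -461.   28.] [ 463. -393.  106.]
```

View pics/c1.png

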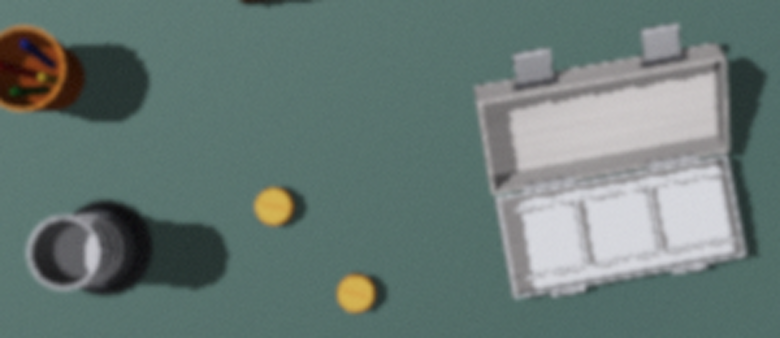

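The crop shows the tray corners at front-left (515,297), front-right (745,256), back-right (728,155) and back-left (497,192). The stack rim is at (66,253) and the rounds at (274,207) and (356,294). Next I fit the box pose and start turning the wrist and raising the arm.

```bash
cat >> h.py <<'E'
from scipy.spatial.transform import Rotation as Ro
def plan(p,yaw=None,tip=False):
    s=get_state(); R=Ro.from_euler("xyz",s["ee_rot"],degrees=True).as_matrix()
    d=R.T@(np.array(p,float)-s["tool_pos"])/30
    print("pos",s["tool_pos"].round(1),"rot",s["ee_rot"].round(2),"F",s["contact_force"].round(1),"t",round(s["t"],1),"units",d.round(2), "dist rows",np.abs(d).max().round(1))
E
python3 - <<'E'
from h import *
import cell; print([k for k in dir(cell) if not k.startswith('_')]); print(getattr(cell,'tip_extent',None))
c=np.array([(515,297),(745,256),(728,155),(497,192)])/2.6+[140,190]
p=atz("top",c,34)[:,:2]; print(p.round(1),p.mean(0)); 
for i in range(4):
    e=p[(i+1)%4]-p[i]; print(np.linalg.norm(e),np.degrees(np.arctan2(e[1],e[0])))
print(atz("top",np.array([(66,253)])/2.6+[140,190],132))
E
python3 -m inch '[{"delta_pos":[0,0,-0.5],"turn":[0,0,-1]},{"delta_pos":[0,0,-0.5],"turn":[0,0,-1]},{"delta_pos":[0,0,-0.5],"turn":[0,0,-1]},{"delta_pos":[0,0,-0.5],"turn":[0,0,-1]},{"delta_pos":[0,0,0],"turn":[0,0,-1]},{"delta_pos":[0,0,0],"turn":[0,0,-1]},{"delta_pos":[0,0,0],"turn":[0,0,-1]},{"delta_pos":[0,0,0],"turn":[0,0,-1]}]' 85
python3 -m inch '[{"delta_pos":[0,0,0],"turn":[0,0,-1]},{"delta_pos":[0,0,0],"turn":[0,0,-1]},{"delta_pos":[0,0,0],"turn":[0,0,-1]},{"delta_pos":[0,0,0],"turn":[0,0,-1]},{"delta_pos":[0,0,0],"turn":[0,0,-1]},{"delta_pos":[0,0,0],"turn":[0,0,-1]},{"delta_pos":[0,0,0],"turn":[0,0,-1]},{"delta_pos":[0,0,0],"turn":[0,0,-0.55]}]'
python3 -c "
from h import *
plan((480,-100,300)); plan((480,150,300))"
```

```text
['PlanningError', 'camera_model', 'close_job', 'get_state', 'snapshot', 'tip_extent']
22.0
[[ 442.8  -73.2]
 [ 475.5 -295.8]
 [ 573.2 -283.1]
 [ 543.5  -58.8]] [ 508.76070106 -177.73751859]
224.95608305452663 -81.62596918474067
98.45871992839545 7.41612939278479
226.2083689580755 97.52671214272148
101.79098099404071 -171.86151028084157
[[498.41752971 325.77601183 132.        ]]
t: 1.1
tool_pos: [204.5, -537.2, 313.0]
ee_rot: [-180.0, -0.0, 61.0]
contact_force: [0.9, -0.7, -0.7]
finger_gap: 0.995
grip_force: 0.0
t: 2.1
tool_pos: [204.5, -537.3, 313.0]
ee_rot: [-180.0, -0.0, 98.7]
contact_force: [-0.9, 0.5, 1.4]
finger_gap: 0.995
grip_force: 0.0
pos [ 204.5 -537.3  313. ] rot [-1.7999e+02 -4.0000e-02  9.8720e+01] F [-0.9  0.5  1.4] t 2.1 units [13.02 11.29  0.44] dist rows 13.0
pos [ 204.5 -537.3  313. ] rot [-1.7999e+02 -4.0000e-02  9.8720e+01] F [-0.9  0.5  1.4] t 2.1 units [21.25 12.55  0.45] dist rows 21.3
```

```bash
python3 -m inch '[{"delta_pos":[0.86,0.98,0],"turn":[0,0,0]},{"delta_pos":[0.86,0.98,0],"turn":[0,0,0]},{"delta_pos":[0.86,0.98,0],"turn":[0,0,0]},{"delta_pos":[0.86,0.98,0],"turn":[0,0,0]},{"delta_pos":[0.86,0.98,0],"turn":[0,0,0]},{"delta_pos":[0.86,0.98,0],"turn":[0,0,0]},{"delta_pos":[0.86,0.98,0],"turn":[0,0,0]},{"delta_pos":[0.86,0.98,0],"turn":[0,0,0]},{"delta_pos":[0.86,0.98,0],"turn":[0,0,0]},{"delta_pos":[0.86,0.98,0],"turn":[0,0,0]},{"delta_pos":[0.86,0.98,0],"turn":[0,0,0]},{"delta_pos":[0,0,0],"turn":[0,0,0]}]'
python3 - <<'E'
from h import *
plan((495,327,250))
im,d,m=snap("wrist","w1"); o=-m[2].T@m[3]; print("cam",o,m[2][2],m[0])
np.save("pics/w1P.npy",cloud("wrist",d,m))
E
```

```text
t: 3.6
tool_pos: [483.2, -206.0, 313.0]
ee_rot: [180.0, -0.1, 98.8]
contact_force: [-0.6, -0.2, -0.1]
finger_gap: 0.997
grip_force: 0.0
pos [ 483.2 -206.   313. ] rot [ 1.7999e+02 -7.0000e-02  9.8820e+01] F [-0.6 -0.2 -0.1] t 3.6 units [17.49  3.11  2.12] dist rows 17.5
cam [ 472.63723568 -133.60212676  433.96805776] [ 0.04454865 -0.27923882 -0.95918773] [[357.0029633    0.         317.08491444]
 [  0.         357.0029633  236.38624889]
 [  0.           0.           1.        ]]
```

View pics/w1.png

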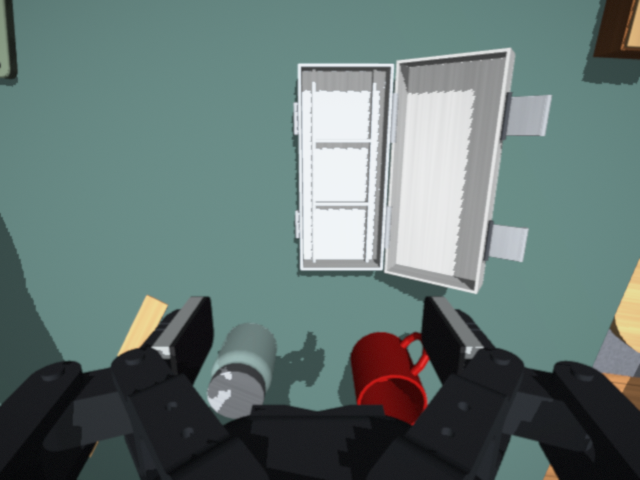

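Wrist view: the tray's outer wall-top corners are at (299,65), (393,66), (382,269) and (301,269), with bar partitions at rows 141 and 204. The lid is open to the right, and the clamps stick out at (545,115) and (522,243). Fingers are visible at (212,320) and (425,320).

```bash
python3 -m inch '[{"delta_pos":[1,0.2,0],"turn":[0,0,0]},{"delta_pos":[1,0.2,0],"turn":[0,0,0]},{"delta_pos":[1,0.2,0],"turn":[0,0,0]},{"delta_pos":[1,0.2,0],"turn":[0,0,0]},{"delta_pos":[1,0.2,0],"turn":[0,0,0]},{"delta_pos":[1,0.2,0],"turn":[0,0,0]},{"delta_pos":[1,0.2,0],"turn":[0,0,0]},{"delta_pos":[1,0.2,0],"turn":[0,0,0]},{"delta_pos":[1,0.2,0],"turn":[0,0,0]},{"delta_pos":[1,0.2,0],"turn":[0,0,0]},{"delta_pos":[1,0.2,0],"turn":[0,0,0]},{"delta_pos":[1,0.2,0],"turn":[0,0,0]}]'
python3 - <<'E'
from h import *
plan((499,328,250))
R=np.eye(3)
P=np.load("pics/w1P.npy")
# recompute from camera pose at picture: use known depth cloud at corners
o=np.array([472.63723568,-133.60212676,433.96805776])
def at(u,v,z):
    q=P[v-2:v+3,u-2:u+3].reshape(-1,3); q=q[np.isfinite(q[:,0])]; 
    d=P[v,u]-o
    return o+d*(z-o[2])/d[2]
c=np.array([at(300,66,34),at(392,66,34),at(382,268,34),at(301,268,34)])[:,:2]
print(c.round(1),c.mean(0).round(1))
for i in range(4):
    e=c[(i+1)%4]-c[i]; print(np.linalg.norm(e).round(1),np.degrees(np.arctan2(e[1],e[0])).round(1))
W=P.reshape(-1,3); q=W[(W[:,2]>31)&(W[:,2]<37)&(W[:,0]<580)&(W[:,0]>430)&(W[:,1]>-310)&(W[:,1]<-50)]
print(len(q),cv2.minAreaRect(q[:,:2].astype(np.float32)))
L=[(497,92),(475,288),(513,52),(547,115),(524,243)]
for u,v in L: print((u,v),P[v,u].round(0))
E
```

```text
t: 5.15
tool_pos: [499.5, 158.1, 313.3]
ee_rot: [-180.0, 0.0, 98.5]
contact_force: [0.1, -0.5, 0.8]
finger_gap: 0.994
grip_force: 0.0
pos [499.5 158.1 313.3] rot [-1.7999e+02  3.0000e-02  9.8510e+01] F [ 0.1 -0.5  0.8] t 5.2 units [5.61 0.82 2.11] dist rows 5.6
[[ 445.8  -73. ]
 [ 538.9  -58.4]
 [ 574.3 -277.1]
 [ 478.3 -292.1]] [ 509.3 -175.1]
94.3 8.9
221.5 -80.8
97.2 -171.1
221.5 98.4
2644 ((522.9290771484375, -171.59519958496094), (132.7485809326172, 231.34486389160156), 7.1382269859313965)
(497, 92) [640. -71.  63.]
(475, 288) [ 660. -263.   92.]
(513, 52) [638. -38.  77.]
(547, 115) [670. -89. 104.]
(524, 243) [ 689. -206.  101.]
```

```bash
python3 -m inch '[{"delta_pos":[0.95,0.15,0.3],"turn":[0,0,0]},{"delta_pos":[0.95,0.15,0.3],"turn":[0,0,0]},{"delta_pos":[0.95,0.15,0.3],"turn":[0,0,0]},{"delta_pos":[0.95,0.15,0.3],"turn":[0,0,0]},{"delta_pos":[0.95,0.1,0.3],"turn":[0,0,0]},{"delta_pos":[0.85,0.1,0.3],"turn":[0,0,0]},{"delta_pos":[0,0,0],"turn":[0,0,0]},{"delta_pos":[0,0,0],"turn":[0,0,0]}]'
python3 - <<'E'
from h import *
im,d,m=snap("wrist","w2"); P=cloud("wrist",d,m); W=P.reshape(-1,3)
plan((499,327,128))
q=W[(W[:,2]>120)&(W[:,2]<140)&(np.hypot(W[:,0]-499,W[:,1]-327)<50)]
print(len(q),q[:,:2].min(0),q[:,:2].max(0),cv2.minEnclosingCircle(q[:,:2].astype(np.float32)))
E
```

```text
t: 6.15
tool_pos: [498.5, 326.7, 259.4]
ee_rot: [180.0, 0.0, 98.5]
contact_force: [0.0, -0.8, -0.3]
finger_gap: 0.994
grip_force: 0.0
pos [498.6 326.7 259.6] rot [1.7998e+02 3.0000e-02 9.8510e+01] F [-0.6 -0.6 -0.1] t 6.2 units [0.01 0.01 4.39] dist rows 4.4
1951 [467.74316546 296.65842185] [533.11878267 362.36358676] ((500.5224609375, 329.4868469238281), 32.966148376464844)
```

View pics/w2.png

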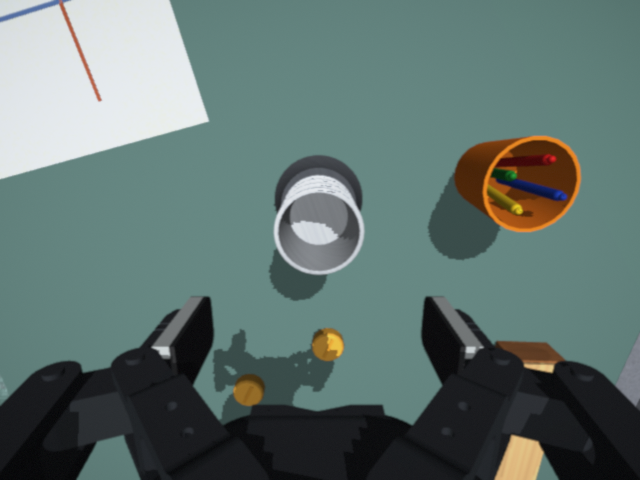

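The wrist view shows the top rim ellipse at (319,231), centred between the fingers. Its centre is (500,329), so I shift about 2 mm and go down to grasp.

```bash
python3 -m inch '[{"delta_pos":[0.07,0.06,0.7],"turn":[0,0,0]},{"delta_pos":[0,0,0.7],"turn":[0,0,0]},{"delta_pos":[0,0,0.7],"turn":[0,0,0]},{"delta_pos":[0,0,0.7],"turn":[0,0,0]},{"delta_pos":[0,0,0.7],"turn":[0,0,0]},{"delta_pos":[0,0,0.7],"turn":[0,0,0]},{"delta_pos":[0,0,0.17],"turn":[0,0,0]},{"delta_pos":[0,0,0],"turn":[0,0,0]},{"delta_pos":[0,0,0],"turn":[0,0,0]}]' 85 25
python3 -m inch '[{"delta_pos":[0,0,0],"turn":[0,0,0]},{"delta_pos":[0,0,0],"turn":[0,0,0]},{"delta_pos":[0,0,0],"turn":[0,0,0]},{"delta_pos":[0,0,0],"turn":[0,0,0]},{"delta_pos":[0,0,0],"turn":[0,0,0]},{"delta_pos":[0,0,0],"turn":[0,0,0]}]' 50 25
python3 -c "
from h import *
snap('wrist','w3')"
```

```text
t: 7.32
tool_pos: [499.8, 330.4, 129.1]
ee_rot: [179.9, -0.0, 98.6]
contact_force: [0.1, 0.3, 0.3]
finger_gap: 0.994
grip_force: 0.0
t: 8.07
tool_pos: [499.4, 330.5, 129.1]
ee_rot: [180.0, -0.0, 98.6]
contact_force: [-4.0, -2.0, 12.3]
finger_gap: 0.721
grip_force: 24.3
```

View pics/w3.png

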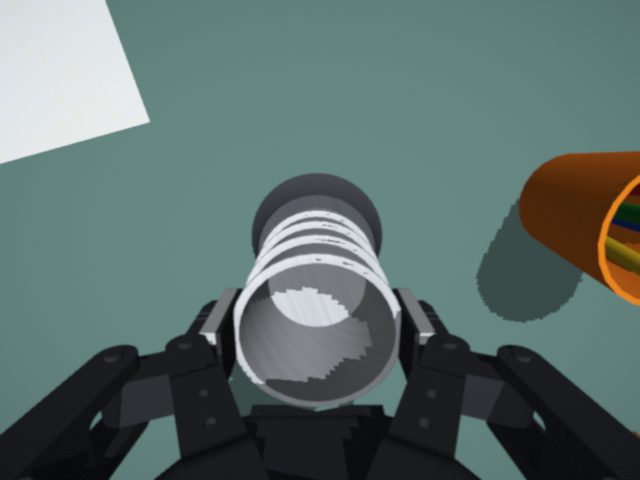

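The grip closed at 61 mm with the pads on the top cup only, visible at (228,340) and (408,340). I lift it straight up slowly.

```bash
python3 -m inch '[{"delta_pos":[0,0,-0.1],"turn":[0,0,0]},{"delta_pos":[0,0,-0.1],"turn":[0,0,0]},{"delta_pos":[0,0,-0.15],"turn":[0,0,0]},{"delta_pos":[0,0,-0.2],"turn":[0,0,0]},{"delta_pos":[0,0,-0.3],"turn":[0,0,0]},{"delta_pos":[0,0,-0.4],"turn":[0,0,0]},{"delta_pos":[0,0,-0.5],"turn":[0,0,0]},{"delta_pos":[0,0,-0.6],"turn":[0,0,0]},{"delta_pos":[0,0,-0.6],"turn":[0,0,0]},{"delta_pos":[0,0,0],"turn":[0,0,0]}]'
python3 -c "
from h import *
snap('side','s1'); plan((590,-400,250))
im=cv2.imread('pics/s1.png')[150:450,150:550]; cv2.imwrite('pics/s1c.png',cv2.resize(im,None,fx=2,fy=2))"
```

```text
t: 9.38
tool_pos: [499.8, 330.7, 218.3]
ee_rot: [179.9, -0.1, 98.6]
contact_force: [-1.0, -0.2, -0.7]
finger_gap: 0.718
grip_force: 29.3
pos [499.5 330.4 217.3] rot [ 1.7995e+02 -2.0000e-02  9.8590e+01] F [ 0.5  0.5 -0.9] t 9.4 units [-24.52  -0.65  -1.1 ] dist rows 24.5
```

View pics/s1c.png

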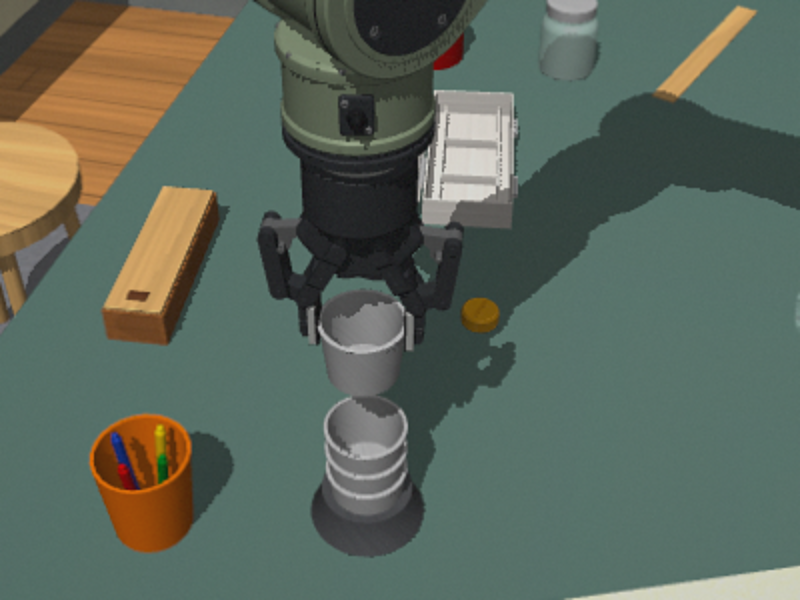

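The side view shows exactly one cup lifted (362,345) and three still nested (365,450). I carry it to the right-hand place.

```bash
python3 -m inch '[{"delta_pos":[-0.5,-0.05,0],"turn":[0,0,0]},{"delta_pos":[-0.9,-0.1,0],"turn":[0,0,0]},{"delta_pos":[-0.9,-0.1,0],"turn":[0,0,0]},{"delta_pos":[-0.9,-0.1,0],"turn":[0,0,0]},{"delta_pos":[-0.9,-0.1,0],"turn":[0,0,0]},{"delta_pos":[-0.9,-0.1,0],"turn":[0,0,0]},{"delta_pos":[-0.9,-0.1,0],"turn":[0,0,0]},{"delta_pos":[-0.9,-0.1,0],"turn":[0,0,0]},{"delta_pos":[-0.9,-0.1,0],"turn":[0,0,0]},{"delta_pos":[-0.9,-0.1,0],"turn":[0,0,0]},{"delta_pos":[-0.9,-0.1,0],"turn":[0,0,0]},{"delta_pos":[-0.9,-0.1,0],"turn":[0,0,0]}]'
python3 -m inch '[{"delta_pos":[-0.9,-0.1,0],"turn":[0,0,0]},{"delta_pos":[-0.9,-0.1,0],"turn":[0,0,0]},{"delta_pos":[-0.9,-0.1,0],"turn":[0,0,0]},{"delta_pos":[-0.9,-0.1,0],"turn":[0,0,0]},{"delta_pos":[-0.9,-0.1,0],"turn":[0,0,0]},{"delta_pos":[-0.9,-0.1,0],"turn":[0,0,0]},{"delta_pos":[-0.9,-0.1,0],"turn":[0,0,0]},{"delta_pos":[-0.9,-0.1,0],"turn":[0,0,0]},{"delta_pos":[-0.9,-0.1,0],"turn":[0,0,0]},{"delta_pos":[-0.5,-0.1,0],"turn":[0,0,0]},{"delta_pos":[0,0,0],"turn":[0,0,0]},{"delta_pos":[0,0,0],"turn":[0,0,0]}]'
python3 -c "
from h import *
plan((520,-249.5,52.5)); print(get_state()['finger_gap'],get_state()['grip_force'])"
```

```text
t: 10.92
tool_pos: [511.3, 14.8, 216.3]
ee_rot: [-179.9, 0.0, 98.6]
contact_force: [0.7, 0.0, -0.7]
finger_gap: 0.722
grip_force: 29.3
t: 12.42
tool_pos: [520.9, -241.8, 216.7]
ee_rot: [180.0, -0.0, 98.7]
contact_force: [0.3, 0.5, -0.7]
finger_gap: 0.719
grip_force: 29.3
pos [ 520.9 -241.8  216.7] rot [ 1.800e+02 -4.000e-02  9.865e+01] F [ 0.3  0.5 -0.7] t 12.4 units [-0.25 -0.07  5.47] dist rows 5.5
0.7187646245581987 29.295626152306795
```

```bash
python3 -m inch '[{"delta_pos":[-0.25,-0.07,0.6],"turn":[0,0,0]},{"delta_pos":[0,0,0.8],"turn":[0,0,0]},{"delta_pos":[0,0,0.8],"turn":[0,0,0]},{"delta_pos":[0,0,0.8],"turn":[0,0,0]},{"delta_pos":[0,0,0.7],"turn":[0,0,0]},{"delta_pos":[0,0,0.5],"turn":[0,0,0]},{"delta_pos":[0,0,0.4],"turn":[0,0,0]},{"delta_pos":[0,0,0.2],"turn":[0,0,0]},{"delta_pos":[0,0,0.2],"turn":[0,0,0]},{"delta_pos":[0,0,0.2],"turn":[0,0,0]},{"delta_pos":[0,0,0.15],"turn":[0,0,0]},{"delta_pos":[0,0,0],"turn":[0,0,0]}]'
python3 -c "
from h import *
plan((520,-249.5,52.5)); print(get_state()['finger_gap'],get_state()['grip_force'])
im,d,m=snap('wrist','w4')"
```

```text
t: 13.92
tool_pos: [519.8, -250.6, 56.0]
ee_rot: [-180.0, -0.0, 98.6]
contact_force: [0.4, -0.0, -1.1]
finger_gap: 0.716
grip_force: 29.3
pos [ 519.8 -250.6   56. ] rot [-1.7999e+02 -1.0000e-02  9.8600e+01] F [ 0.4 -0.  -1.1] t 13.9 units [0.03 0.01 0.12] dist rows 0.1
0.7163558601557849 29.294374426826835
```

View pics/w4.png

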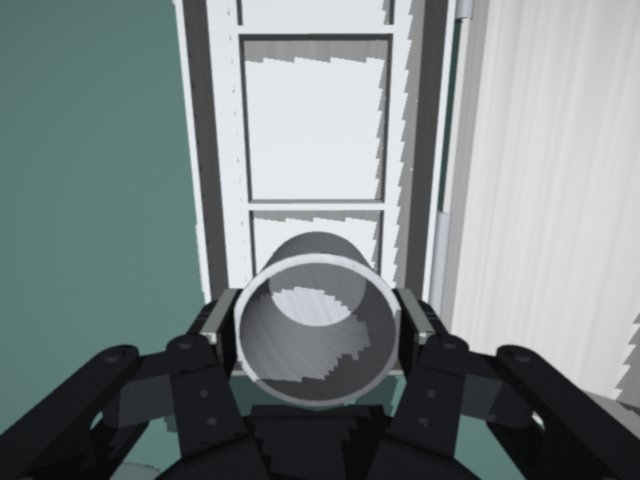

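The cup sits centred between the side bars (250..383, centre 316). No contact yet, so I lower a few more millimetres and release.

```bash
python3 -m inch '[{"delta_pos":[0,0,0.06],"turn":[0,0,0]},{"delta_pos":[0,0,0.05],"turn":[0,0,0]},{"delta_pos":[0,0,0],"turn":[0,0,0]}]'
python3 -m inch '[{"delta_pos":[0,0,0.03],"turn":[0,0,0]},{"delta_pos":[0,0,0],"turn":[0,0,0]}]'
```

```text
t: 14.35
tool_pos: [519.8, -250.6, 52.8]
ee_rot: [-180.0, -0.0, 98.6]
contact_force: [0.5, -0.3, -1.6]
finger_gap: 0.721
grip_force: 29.3
t: 14.6
tool_pos: [520.0, -250.7, 52.4]
ee_rot: [180.0, 0.0, 98.6]
contact_force: [-1.1, 0.5, 6.1]
finger_gap: 0.719
grip_force: 29.7
```

```bash
python3 -m inch '[{"delta_pos":[0,0,0],"turn":[0,0,0]},{"delta_pos":[0,0,0],"turn":[0,0,0]},{"delta_pos":[0,0,0],"turn":[0,0,0]},{"delta_pos":[0,0,0],"turn":[0,0,0]},{"delta_pos":[0,0,-0.2],"turn":[0,0,0]},{"delta_pos":[0,0,-0.8],"turn":[0,0,0]},{"delta_pos":[0,0,-0.8],"turn":[0,0,0]},{"delta_pos":[0,0,-0.8],"turn":[0,0,0]},{"delta_pos":[0,0,-0.8],"turn":[0,0,0]},{"delta_pos":[0,0,-0.8],"turn":[0,0,0]},{"delta_pos":[0,0,-0.8],"turn":[0,0,0]},{"delta_pos":[0,0,0],"turn":[0,0,0]}]' 85 25
python3 - <<'E'
from h import *
im,d,m=snap('wrist','w5'); P=cloud('wrist',d,m); W=P.reshape(-1,3)
q=W[(W[:,2]>48)&(W[:,2]<60)&(np.hypot(W[:,0]-520,W[:,1]+250)<42)]
print(len(q),q[:,:2].min(0),q[:,:2].max(0),cv2.minEnclosingCircle(q[:,:2].astype(np.float32)),q[:,2].mean(),np.linalg.lstsq(np.c_[q[:,:2]-q[:,:2].mean(0),np.ones(len(q))],q[:,2],rcond=None)[0])
plan((499.7,329.5,190))
E
```

```text
t: 16.1
tool_pos: [520.4, -250.8, 203.8]
ee_rot: [179.9, 0.1, 98.6]
contact_force: [-0.8, 0.3, 0.0]
finger_gap: 0.991
grip_force: 0.0
1378 [ 488.58952473 -284.35328314] [ 553.87728993 -218.72549033] ((521.1453247070312, -251.54185485839844), 32.93068313598633) 53.81225320841787 [-3.00937286e-03  2.76332258e-02  5.38122532e+01]
pos [ 520.  -250.7  202.6] rot [1.7995e+02 3.0000e-02 9.8580e+01] F [ 0.1 -0.4  0. ] t 16.1 units [19.23  2.22  0.41] dist rows 19.2
```

Cup 1 stands at z ≈ 54 on the rim, centred and upright. I go back for cup 2.

```bash
python3 -m inch '[{"delta_pos":[0.9,0.1,0],"turn":[0,0,0]},{"delta_pos":[0.9,0.1,0],"turn":[0,0,0]},{"delta_pos":[0.9,0.1,0],"turn":[0,0,0]},{"delta_pos":[0.9,0.1,0],"turn":[0,0,0]},{"delta_pos":[0.9,0.1,0],"turn":[0,0,0]},{"delta_pos":[0.9,0.1,0],"turn":[0,0,0]},{"delta_pos":[0.9,0.1,0],"turn":[0,0,0]},{"delta_pos":[0.9,0.1,0],"turn":[0,0,0]},{"delta_pos":[0.9,0.1,0],"turn":[0,0,0]},{"delta_pos":[0.9,0.1,0],"turn":[0,0,0]},{"delta_pos":[0.9,0.1,0],"turn":[0,0,0]},{"delta_pos":[0.9,0.1,0],"turn":[0,0,0]}]'
python3 -m inch '[{"delta_pos":[0.9,0.1,0],"turn":[0,0,0]},{"delta_pos":[0.9,0.1,0],"turn":[0,0,0]},{"delta_pos":[0.9,0.1,0],"turn":[0,0,0]},{"delta_pos":[0.9,0.1,0],"turn":[0,0,0]},{"delta_pos":[0.9,0.1,0],"turn":[0,0,0]},{"delta_pos":[0.9,0.1,0],"turn":[0,0,0]},{"delta_pos":[0.9,0.1,0],"turn":[0,0,0]},{"delta_pos":[0.9,0.1,0],"turn":[0,0,0]},{"delta_pos":[0.9,0.1,0],"turn":[0,0,0]},{"delta_pos":[0.4,0.1,0],"turn":[0,0,0]},{"delta_pos":[0,0,0],"turn":[0,0,0]},{"delta_pos":[0,0,0],"turn":[0,0,0]}]'
python3 - <<'E'
from h import *
im,d,m=snap('wrist','w6'); P=cloud('wrist',d,m); W=P.reshape(-1,3)
q=W[(W[:,2]>100)&(W[:,2]<114)&(np.hypot(W[:,0]-500,W[:,1]-328)<45)]
print(len(q),q[:,:2].min(0),q[:,:2].max(0),cv2.minEnclosingCircle(q[:,:2].astype(np.float32)))
plan((500,329.5,105))
E
```

```text
t: 17.65
tool_pos: [506.7, 75.9, 201.4]
ee_rot: [-179.9, -0.0, 98.6]
contact_force: [1.8, 0.2, 0.2]
finger_gap: 0.994
grip_force: 0.0
t: 19.15
tool_pos: [498.9, 330.6, 201.9]
ee_rot: [-180.0, 0.0, 98.5]
contact_force: [-0.6, 0.2, -0.8]
finger_gap: 0.996
grip_force: 0.0
2230 [467.84606582 296.93749954] [533.37738859 362.50799459] ((500.51177978515625, 329.5078430175781), 33.027244567871094)
pos [499.  330.6 202. ] rot [-1.7999e+02  3.0000e-02  9.8530e+01] F [-0.3 -1.1  0.2] t 19.2 units [-0.04  0.03  3.23] dist rows 3.2
```

```bash
python3 -m inch '[{"delta_pos":[-0.04,0.04,0.7],"turn":[0,0,0]},{"delta_pos":[0,0,0.7],"turn":[0,0,0]},{"delta_pos":[0,0,0.7],"turn":[0,0,0]},{"delta_pos":[0,0,0.7],"turn":[0,0,0]},{"delta_pos":[0,0,0.43],"turn":[0,0,0]},{"delta_pos":[0,0,0],"turn":[0,0,0]},{"delta_pos":[0,0,0],"turn":[0,0,0]}]' 85 25
python3 -m inch '[{"delta_pos":[0,0,0],"turn":[0,0,0]},{"delta_pos":[0,0,0],"turn":[0,0,0]},{"delta_pos":[0,0,0],"turn":[0,0,0]},{"delta_pos":[0,0,0],"turn":[0,0,0]},{"delta_pos":[0,0,0],"turn":[0,0,0]},{"delta_pos":[0,0,0],"turn":[0,0,0]}]' 50 25
python3 -m inch '[{"delta_pos":[0,0,-0.1],"turn":[0,0,0]},{"delta_pos":[0,0,-0.1],"turn":[0,0,0]},{"delta_pos":[0,0,-0.15],"turn":[0,0,0]},{"delta_pos":[0,0,-0.2],"turn":[0,0,0]},{"delta_pos":[0,0,-0.3],"turn":[0,0,0]},{"delta_pos":[0,0,-0.4],"turn":[0,0,0]},{"delta_pos":[0,0,-0.6],"turn":[0,0,0]},{"delta_pos":[0,0,-0.7],"turn":[0,0,0]},{"delta_pos":[0,0,-0.8],"turn":[0,0,0]},{"delta_pos":[0,0,0],"turn":[0,0,0]},{"delta_pos":[0,0,0],"turn":[0,0,0]}]'
python3 - <<'E'
from h import *
snap('side','s2'); plan((498.5,-103.5,200))
im=cv2.imread('pics/s2.png')[200:450,200:500]; cv2.imwrite('pics/s2c.png',cv2.resize(im,None,fx=2,fy=2))
E
```

```text
t: 20.08
tool_pos: [500.3, 330.8, 105.9]
ee_rot: [180.0, -0.0, 98.6]
contact_force: [0.8, 0.1, -0.3]
finger_gap: 1.001
grip_force: 0.0
t: 20.82
tool_pos: [499.6, 330.8, 106.0]
ee_rot: [-180.0, -0.0, 98.6]
contact_force: [-6.2, -2.5, 11.7]
finger_gap: 0.722
grip_force: 24.3
t: 22.2
tool_pos: [499.9, 330.6, 205.4]
ee_rot: [-180.0, 0.0, 98.6]
contact_force: [-0.4, 0.8, -1.0]
finger_gap: 0.721
grip_force: 29.7
pos [499.8 330.6 205.1] rot [-1.7995e+02  2.0000e-02  9.8600e+01] F [ 0.1 -0.1 -1.6] t 22.2 units [-14.3   -2.21   0.18] dist rows 14.3
```

View pics/s2c.png

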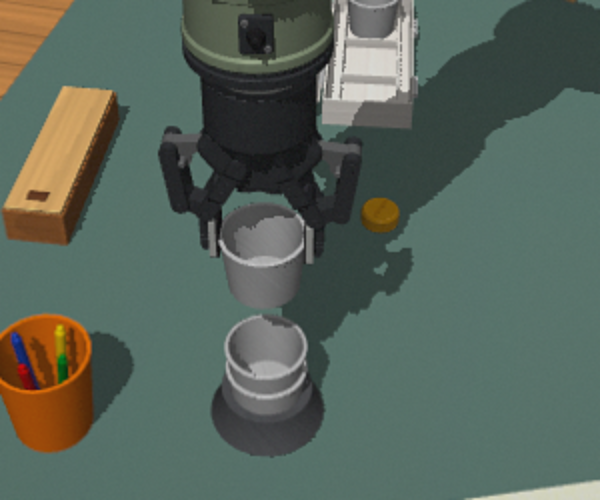

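Only one cup came up (265,255), and two spares stay nested at (265,360). I carry it to the left place.

```bash
python3 -m inch '[{"delta_pos":[-0.8,-0.14,0],"turn":[0,0,0]},{"delta_pos":[-0.9,-0.14,0],"turn":[0,0,0]},{"delta_pos":[-0.9,-0.14,0],"turn":[0,0,0]},{"delta_pos":[-0.9,-0.14,0],"turn":[0,0,0]},{"delta_pos":[-0.9,-0.14,0],"turn":[0,0,0]},{"delta_pos":[-0.9,-0.14,0],"turn":[0,0,0]},{"delta_pos":[-0.9,-0.14,0],"turn":[0,0,0]},{"delta_pos":[-0.9,-0.14,0],"turn":[0,0,0]},{"delta_pos":[-0.9,-0.14,0],"turn":[0,0,0]},{"delta_pos":[-0.9,-0.14,0],"turn":[0,0,0]},{"delta_pos":[-0.9,-0.14,0],"turn":[0,0,0]},{"delta_pos":[-0.9,-0.14,0],"turn":[0,0,0]}]'
python3 -m inch '[{"delta_pos":[-0.9,-0.14,0],"turn":[0,0,0]},{"delta_pos":[-0.9,-0.14,0],"turn":[0,0,0]},{"delta_pos":[-0.9,-0.14,0],"turn":[0,0,0]},{"delta_pos":[-0.9,-0.1,0],"turn":[0,0,0]},{"delta_pos":[0,0,0],"turn":[0,0,0]},{"delta_pos":[0,0,0],"turn":[0,0,0]}]'
python3 -c "
from h import *
plan((498.5,-103.5,54))"
```

```text
t: 23.75
tool_pos: [497.9, 4.9, 205.1]
ee_rot: [-179.9, -0.0, 98.6]
contact_force: [0.6, -0.4, -1.1]
finger_gap: 0.714
grip_force: 29.7
t: 24.5
tool_pos: [498.7, -102.6, 205.3]
ee_rot: [-180.0, -0.0, 98.6]
contact_force: [-1.0, 0.4, -0.5]
finger_gap: 0.72
grip_force: 29.7
pos [ 498.7 -102.6  205.3] rot [-1.7997e+02 -4.0000e-02  9.8620e+01] F [-1.   0.4 -0.5] t 24.5 units [-0.03 -0.01  5.04] dist rows 5.0
```

```bash
python3 -m inch '[{"delta_pos":[-0.03,0,0.6],"turn":[0,0,0]},{"delta_pos":[0,0,0.8],"turn":[0,0,0]},{"delta_pos":[0,0,0.8],"turn":[0,0,0]},{"delta_pos":[0,0,0.8],"turn":[0,0,0]},{"delta_pos":[0,0,0.7],"turn":[0,0,0]},{"delta_pos":[0,0,0.5],"turn":[0,0,0]},{"delta_pos":[0,0,0.3],"turn":[0,0,0]},{"delta_pos":[0,0,0.2],"turn":[0,0,0]},{"delta_pos":[0,0,0.2],"turn":[0,0,0]},{"delta_pos":[0,0,0.13],"turn":[0,0,0]},{"delta_pos":[0,0,0],"turn":[0,0,0]},{"delta_pos":[0,0,0],"turn":[0,0,0]}]'
python3 -m inch '[{"delta_pos":[0,0,0.04],"turn":[0,0,0]},{"delta_pos":[0,0,0],"turn":[0,0,0]}]'
```

```text
t: 26.0
tool_pos: [499.1, -104.2, 54.9]
ee_rot: [180.0, -0.0, 98.6]
contact_force: [-0.2, 0.8, -1.7]
finger_gap: 0.719
grip_force: 29.7
t: 26.25
tool_pos: [499.0, -104.2, 53.5]
ee_rot: [180.0, -0.0, 98.6]
contact_force: [1.1, 0.2, -1.8]
finger_gap: 0.716
grip_force: 29.7
```

```bash
python3 -m inch '[{"delta_pos":[0,0,0.04],"turn":[0,0,0]},{"delta_pos":[0,0,0],"turn":[0,0,0]}]'
python3 -m inch '[{"delta_pos":[0,0,0],"turn":[0,0,0]},{"delta_pos":[0,0,0],"turn":[0,0,0]},{"delta_pos":[0,0,0],"turn":[0,0,0]},{"delta_pos":[0,0,0],"turn":[0,0,0]},{"delta_pos":[0,0,-0.2],"turn":[0,0,0]},{"delta_pos":[0,0,-0.8],"turn":[0,0,0]},{"delta_pos":[0,0,-0.8],"turn":[0,0,0]},{"delta_pos":[0,0,-0.8],"turn":[0,0,0]},{"delta_pos":[0,0,-0.8],"turn":[0,0,0]},{"delta_pos":[0,0,-0.8],"turn":[0,0,0]},{"delta_pos":[0,0,0],"turn":[0,0,0]}]' 85 25
python3 - <<'E'
from h import *
im,d,m=snap('wrist','w7'); P=cloud('wrist',d,m); W=P.reshape(-1,3)
for c in((498.5,-103.5),(520,-250)):
    q=W[(W[:,2]>48)&(W[:,2]<60)&(np.hypot(W[:,0]-c[0],W[:,1]-c[1])<42)]
    if len(q)>50: print(len(q),q[:,:2].min(0),q[:,:2].max(0),cv2.minEnclosingCircle(q[:,:2].astype(np.float32)),q[:,2].mean())
im,d,m=snap('top','t7'); hsv=cv2.cvtColor(im,cv2.COLOR_RGB2HSV)
y=cv2.inRange(hsv,(15,120,100),(35,255,255)); n,l,s,c=cv2.connectedComponentsWithStats(y)
for i in range(1,n):
    if 60<s[i,4]<600: print("yellow",c[i],s[i,4],atz("top",[c[i]],18,m).round(1))
plan((450.5,80.5,110))
E
```

```text
t: 26.5
tool_pos: [499.0, -104.4, 53.0]
ee_rot: [180.0, 0.0, 98.6]
contact_force: [-4.2, -0.9, 17.9]
finger_gap: 0.72
grip_force: 30.7
t: 27.88
tool_pos: [499.4, -104.3, 179.9]
ee_rot: [179.9, 0.0, 98.6]
contact_force: [0.0, 0.0, -0.7]
finger_gap: 0.994
grip_force: 0.0
1647 [ 467.49920358 -138.30914504] [532.76549471 -72.79883377] ((500.0779724121094, -105.56559753417969), 33.001243591308594) 53.797147930027485
617 [ 488.84871463 -256.26022962] [ 553.37183282 -217.51838134] ((521.1102905273438, -246.76206970214844), 32.33137130737305) 53.47562336442108
yellow [561.95205479 131.24828767] 584 [[ 876.2 -680.    18. ]]
yellow [245.28395062 268.89506173] 162 [[536.6 158.2  18. ]]
yellow [288.61764706 307.        ] 170 [[438.   50.7  18. ]]
yellow [522.28903654 380.07973422] 301 [[ 234.6 -537.7   18. ]]
pos [ 498.8 -104.3  178.3] rot [-180.      0.     98.59] F [ 0.4  0.4 -0.7] t 28.0 units [ 6.33 -0.67  2.28] dist rows 6.3
```

Both cups are in the rack. One round has been knocked to (438,51) and the other is still at (536.5,158). I hover over the near one.

```bash
python3 -m inch '[{"delta_pos":[0.77,-0.18,0],"turn":[0,0,0]},{"delta_pos":[0.77,-0.18,0],"turn":[0,0,0]},{"delta_pos":[0.77,-0.18,0.2],"turn":[0,0,0]},{"delta_pos":[0.77,-0.18,0.3],"turn":[0,0,0]},{"delta_pos":[0.77,-0.18,0.4],"turn":[0,0,0]},{"delta_pos":[0.77,-0.18,0.4],"turn":[0,0,0]},{"delta_pos":[0.77,-0.15,0.4],"turn":[0,0,0]},{"delta_pos":[0,0,0],"turn":[0,0,0]},{"delta_pos":[0,0,0],"turn":[0,0,0]}]' 58 20
cat >> h.py <<'E'
def cheese(fn):
    im,d,m=snap('wrist',fn); P=cloud('wrist',d,m); hsv=cv2.cvtColor(im,cv2.COLOR_RGB2HSV)
    W=P[(hsv[:,:,0]>12)&(hsv[:,:,0]<35)&(hsv[:,:,1]>120)]; q=W[(W[:,2]>14)&(W[:,2]<23)]
    q=q[np.hypot(*(q[:,:2]-np.median(q[:,:2],0)).T)<25]
    c,r=cv2.minEnclosingCircle(q[:,:2].astype(np.float32)); print(len(q),"cheese",c,r,"z",np.median(q[:,2])); return c
E
python3 - <<'E'
from h import *
c=cheese('w8'); plan((*c,29))
E
```

```text
t: 29.1
tool_pos: [438.3, 49.7, 127.2]
ee_rot: [-180.0, 0.0, 98.6]
contact_force: [-0.4, 0.5, 0.7]
finger_gap: 0.675
grip_force: 0.0
2392 cheese (534.6671752929688, 158.97715759277344) 18.4202823638916 z 18.19538661997602
pos [438.5  49.5 127.3] rot [-1.7999e+02  1.0000e-02  9.8550e+01] F [-0.3 -0.1  0.6] t 29.1 units [3.13 3.71 3.28] dist rows 3.7
```

View pics/w8.png

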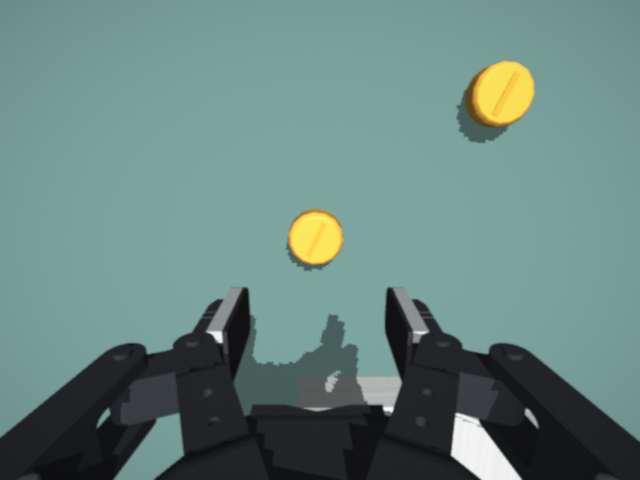

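Run:
```python
from h import *
im=cv2.imread('pics/w8.png'); d=np.load('pics/w8.npy'); m=cam('wrist'); P=cloud('wrist',d,m); hsv=cv2.cvtColor(im,cv2.COLOR_BGR2HSV)
W=P[(hsv[:,:,0]>12)&(hsv[:,:,0]<35)&(hsv[:,:,1]>120)]; q=W[(W[:,2]>14)&(W[:,2]<23)&(np.hypot(W[:,0]-438,W[:,1]-51)<40)]
print(len(q)); c,r=cv2.minEnclosingCircle(q[:,:2].astype(np.float32)); print(c,r); plan((*c,29))
```

```text
2233
(437.9156799316406, 52.24781036376953) 18.816879272460938
pos [438.5  49.5 127.3] rot [-1.7999e+02  1.0000e-02  9.8550e+01] F [-0.3 -0.1  0.6] t 29.1 units [ 0.09 -0.01  3.28] dist rows 3.3
```

The near round is at (316,237), measured at (438,52), and the fingers straddle its axis. I go down and grip it.

```bash
python3 -m inch '[{"delta_pos":[0.09,0,0.7],"turn":[0,0,0]},{"delta_pos":[0,0,0.7],"turn":[0,0,0]},{"delta_pos":[0,0,0.7],"turn":[0,0,0]},{"delta_pos":[0,0,0.6],"turn":[0,0,0]},{"delta_pos":[0,0,0.4],"turn":[0,0,0]},{"delta_pos":[0,0,0.2],"turn":[0,0,0]},{"delta_pos":[0,0,0],"turn":[0,0,0]},{"delta_pos":[0,0,0],"turn":[0,0,0]}]'
python3 -m inch '[{"delta_pos":[0,0,0],"turn":[0,0,0]},{"delta_pos":[0,0,0],"turn":[0,0,0]},{"delta_pos":[0,0,0],"turn":[0,0,0]},{"delta_pos":[0,0,0],"turn":[0,0,0]},{"delta_pos":[0,0,0],"turn":[0,0,0]},{"delta_pos":[0,0,0],"turn":[0,0,0]}]' 30 20
python3 -m inch '[{"delta_pos":[0,0,-0.2],"turn":[0,0,0]},{"delta_pos":[0,0,-0.5],"turn":[0,0,0]},{"delta_pos":[0,0,-0.8],"turn":[0,0,0]},{"delta_pos":[0,0,-0.8],"turn":[0,0,0]},{"delta_pos":[0,0,-0.8],"turn":[0,0,0]},{"delta_pos":[0,0,0],"turn":[0,0,0]},{"delta_pos":[0,0,0],"turn":[0,0,0]}]'
python3 - <<'E'
from h import *
im,d,m=snap('wrist','w9'); plan((499.5,-104.5,130))
P=cloud('wrist',d,m); hsv=cv2.cvtColor(im,cv2.COLOR_RGB2HSV); t=get_state()['tool_pos']
W=P[(hsv[:,:,0]>12)&(hsv[:,:,0]<35)&(hsv[:,:,1]>120)]; q=W[np.linalg.norm(W-t,axis=1)<60]; print(len(q),np.nanmin(q-t,0),np.nanmax(q-t,0))
E
```

```text
t: 30.15
tool_pos: [438.1, 52.8, 28.8]
ee_rot: [180.0, -0.0, 98.6]
contact_force: [0.2, 0.4, 0.2]
finger_gap: 0.684
grip_force: 0.0
t: 30.9
tool_pos: [438.1, 52.8, 28.8]
ee_rot: [180.0, -0.0, 98.6]
contact_force: [-0.5, -0.6, 7.6]
finger_gap: 0.436
grip_force: 19.1
t: 31.78
tool_pos: [437.8, 52.7, 121.2]
ee_rot: [-180.0, -0.0, 98.6]
contact_force: [-0.1, 0.3, 0.7]
finger_gap: 0.431
grip_force: 20.2
pos [437.7  52.8 120.9] rot [-179.96   -0.     98.59] F [ 0.4 -0.5  0.5] t 31.8 units [-5.49  1.25 -0.3 ] dist rows 5.5
6250 [-18.02734139 -18.94978178 -24.53596865] [20.34363194 18.66018082 -7.38537719]
```

View pics/w9.png

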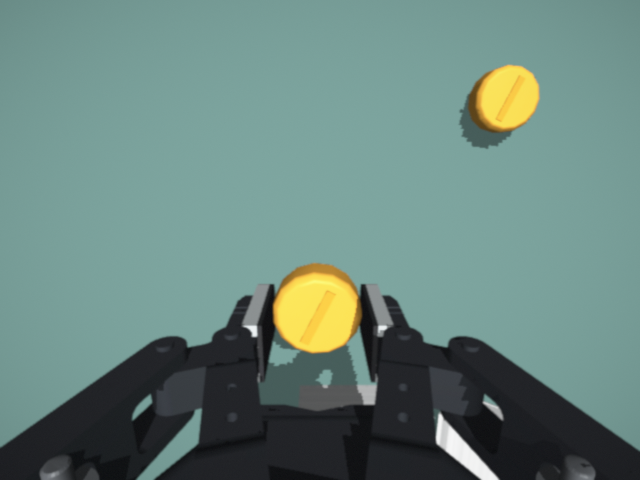

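The round is held at (317,308), centred between the pads, with its underside about 27 mm below the TCP. I move it over the left cup.

```bash
python3 -m inch '[{"delta_pos":[-0.7,0.16,0],"turn":[0,0,0]},{"delta_pos":[-0.8,0.18,0],"turn":[0,0,0]},{"delta_pos":[-0.8,0.18,0],"turn":[0,0,0]},{"delta_pos":[-0.8,0.18,0],"turn":[0,0,0]},{"delta_pos":[-0.8,0.18,0],"turn":[0,0,0]},{"delta_pos":[-0.8,0.18,0],"turn":[0,0,0]},{"delta_pos":[-0.8,0.18,0],"turn":[0,0,0]},{"delta_pos":[0,0,0.5],"turn":[0,0,0]},{"delta_pos":[0,0,0.5],"turn":[0,0,0]},{"delta_pos":[0,0,0.3],"turn":[0,0,0]},{"delta_pos":[0,0,0],"turn":[0,0,0]},{"delta_pos":[0,0,0],"turn":[0,0,0]}]'
python3 -c "
from h import *
plan((499.8,-105.2,76))"
```

```text
t: 33.33
tool_pos: [499.5, -104.5, 82.6]
ee_rot: [180.0, -0.0, 98.6]
contact_force: [0.4, -0.1, 1.1]
finger_gap: 0.427
grip_force: 20.2
pos [ 499.5 -104.5   82.6] rot [179.98  -0.    98.61] F [ 0.4 -0.1  1.1] t 33.3 units [-0.03  0.01  0.22] dist rows 0.2
```

```bash
python3 -m inch '[{"delta_pos":[-0.03,0,0.12],"turn":[0,0,0]},{"delta_pos":[0,0,0.1],"turn":[0,0,0]},{"delta_pos":[0,0,0],"turn":[0,0,0]},{"delta_pos":[0,0,0],"turn":[0,0,0]}]'
python3 -m inch '[{"delta_pos":[0,0,0],"turn":[0,0,0]},{"delta_pos":[0,0,0],"turn":[0,0,0]},{"delta_pos":[0,0,0],"turn":[0,0,0]},{"delta_pos":[0,0,0],"turn":[0,0,0]}]' 48 20
python3 -m inch '[{"delta_pos":[0,0,-0.4],"turn":[0,0,0]},{"delta_pos":[0,0,-0.8],"turn":[0,0,0]},{"delta_pos":[0,0,-0.8],"turn":[0,0,0]},{"delta_pos":[0,0,-0.8],"turn":[0,0,0]},{"delta_pos":[0,0,0],"turn":[0,0,0]},{"delta_pos":[0,0,0],"turn":[0,0,0]}]'
python3 - <<'E'
from h import *
im,d,m=snap('wrist','w10'); P=cloud('wrist',d,m); hsv=cv2.cvtColor(im,cv2.COLOR_RGB2HSV)
W=P[(hsv[:,:,0]>12)&(hsv[:,:,0]<35)&(hsv[:,:,1]>120)]; q=W[(np.hypot(W[:,0]-499.5,W[:,1]+105)<40)]
print(len(q),np.percentile(q,[2,50,98],axis=0).round(1))
W=P.reshape(-1,3);q=W[(W[:,2]>48)&(W[:,2]<60)&(np.hypot(W[:,0]-500,W[:,1]+105)<42)];print(cv2.minEnclosingCircle(q[:,:2].astype(np.float32)))
cv2.imwrite('pics/w10c.png',cv2.resize(im[120:400,180:460,::-1],None,fx=1.4,fy=1.4))
im,d,m=snap('top','t10'); hsv=cv2.cvtColor(im,cv2.COLOR_RGB2HSV)
y=cv2.inRange(hsv,(15,120,100),(35,255,255)); n,l,s,c=cv2.connectedComponentsWithStats(y)
for i in range(1,n):
    if 30<s[i,4]<300: print("yellow",c[i],s[i,4],atz("top",[c[i]],18,m).round(1))
plan((536.5,158.5,130))
E
```

```text
t: 33.83
tool_pos: [499.5, -105.6, 75.7]
ee_rot: [180.0, -0.0, 98.6]
contact_force: [1.1, -0.2, -0.8]
finger_gap: 0.432
grip_force: 20.2
t: 34.33
tool_pos: [499.5, -105.6, 75.7]
ee_rot: [180.0, -0.0, 98.6]
contact_force: [1.0, -0.1, -0.1]
finger_gap: 0.561
grip_force: 0.0
t: 35.08
tool_pos: [499.4, -105.7, 159.7]
ee_rot: [-180.0, -0.0, 98.6]
contact_force: [-0.3, 0.2, 0.5]
finger_gap: 0.563
grip_force: 0.0
1841 [[ 484.1 -121.4   18.2]
 [ 500.2 -104.2   23.7]
 [ 516.3  -88.    25.3]]
((499.9202880859375, -105.5689697265625), 33.03124237060547)
yellow [139.55357143 221.48214286] 56 [[664.5 428.3  18. ]]
yellow [245.31677019 268.86335404] 161 [[536.7 158.1  18. ]]
yellow [521.32876712 379.72260274] 292 [[ 235.6 -535.2   18. ]]
pos [ 499.3 -105.6  159.3] rot [-1.7995e+02 -2.0000e-02  9.8600e+01] F [ 0.3  0.7 -0.3] t 35.2 units [8.52 2.54 0.98] dist rows 8.5
```

View pics/w10c.png

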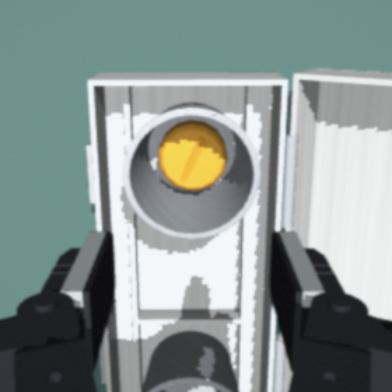

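The first round lies flat in the left cup (192,157), with its top at z 23.7 as expected. I go for the second round.

```bash
python3 -m inch '[{"delta_pos":[0.85,0.25,0],"turn":[0,0,0]},{"delta_pos":[0.85,0.25,0],"turn":[0,0,0]},{"delta_pos":[0.85,0.25,0],"turn":[0,0,0]},{"delta_pos":[0.85,0.25,0],"turn":[0,0,0]},{"delta_pos":[0.85,0.25,0.1],"turn":[0,0,0]},{"delta_pos":[0.85,0.25,0.2],"turn":[0,0,0]},{"delta_pos":[0.85,0.25,0.2],"turn":[0,0,0]},{"delta_pos":[0.85,0.25,0.2],"turn":[0,0,0]},{"delta_pos":[0.85,0.25,0.2],"turn":[0,0,0]},{"delta_pos":[0.85,0.25,0.1],"turn":[0,0,0]},{"delta_pos":[0,0,0],"turn":[0,0,0]},{"delta_pos":[0,0,0],"turn":[0,0,0]}]' 58 20
python3 - <<'E'
from h import *
c=cheese('w11'); plan((*c,29))
E
```

```text
t: 36.67
tool_pos: [535.4, 157.1, 129.4]
ee_rot: [-180.0, 0.0, 98.6]
contact_force: [1.0, -0.1, 0.3]
finger_gap: 0.677
grip_force: 0.0
2184 cheese (536.7648315429688, 160.48300170898438) 18.80281639099121 z 18.161614096629762
pos [535.5 156.8 129.5] rot [-1.7997e+02  3.0000e-02  9.8550e+01] F [-1.5  0.2 -0.2] t 36.7 units [0.12 0.06 3.35] dist rows 3.4
```

```bash
python3 -m inch '[{"delta_pos":[0.1,0.06,0.7],"turn":[0,0,0]},{"delta_pos":[0,0,0.7],"turn":[0,0,0]},{"delta_pos":[0,0,0.7],"turn":[0,0,0]},{"delta_pos":[0,0,0.6],"turn":[0,0,0]},{"delta_pos":[0,0,0.4],"turn":[0,0,0]},{"delta_pos":[0,0,0.25],"turn":[0,0,0]},{"delta_pos":[0,0,0],"turn":[0,0,0]},{"delta_pos":[0,0,0],"turn":[0,0,0]}]'
python3 -m inch '[{"delta_pos":[0,0,0],"turn":[0,0,0]},{"delta_pos":[0,0,0],"turn":[0,0,0]},{"delta_pos":[0,0,0],"turn":[0,0,0]},{"delta_pos":[0,0,0],"turn":[0,0,0]},{"delta_pos":[0,0,0],"turn":[0,0,0]},{"delta_pos":[0,0,0],"turn":[0,0,0]}]' 30 20
python3 -m inch '[{"delta_pos":[0,0,-0.2],"turn":[0,0,0]},{"delta_pos":[0,0,-0.5],"turn":[0,0,0]},{"delta_pos":[0,0,-0.8],"turn":[0,0,0]},{"delta_pos":[0,0,-0.8],"turn":[0,0,0]},{"delta_pos":[0,0,-0.8],"turn":[0,0,0]},{"delta_pos":[0,0,0],"turn":[0,0,0]},{"delta_pos":[0,0,0],"turn":[0,0,0]}]'
python3 - <<'E'
from h import *
im,d,m=snap('wrist','w12'); plan((520.5,-251.2,122))
P=cloud('wrist',d,m); hsv=cv2.cvtColor(im,cv2.COLOR_RGB2HSV); t=get_state()['tool_pos']
W=P[(hsv[:,:,0]>12)&(hsv[:,:,0]<35)&(hsv[:,:,1]>120)]; q=W[np.linalg.norm(W-t,axis=1)<60]; print(len(q),np.nanmin(q-t,0),np.nanmax(q-t,0))
E
```

```text
t: 37.72
tool_pos: [537.1, 161.0, 29.7]
ee_rot: [180.0, -0.0, 98.6]
contact_force: [-0.4, 1.0, -0.2]
finger_gap: 0.677
grip_force: 0.0
t: 38.48
tool_pos: [537.1, 161.0, 29.8]
ee_rot: [180.0, -0.0, 98.6]
contact_force: [-1.3, -0.8, 5.7]
finger_gap: 0.431
grip_force: 19.4
t: 39.35
tool_pos: [536.8, 160.8, 122.4]
ee_rot: [180.0, -0.0, 98.6]
contact_force: [-0.2, -0.2, -0.9]
finger_gap: 0.43
grip_force: 20.1
pos [536.7 160.8 122. ] rot [-1.7997e+02  1.0000e-02  9.8590e+01] F [-0.8 -0.4 -0.4] t 39.4 units [-13.5   -2.59   0.  ] dist rows 13.5
6148 [-17.98681124 -19.05346111 -26.03397137] [20.25599673 18.47858649 -7.95620591]
```

Held. I carry it to the right cup.

```bash
python3 -m inch '[{"delta_pos":[-0.9,-0.17,0],"turn":[0,0,0]},{"delta_pos":[-0.9,-0.17,0],"turn":[0,0,0]},{"delta_pos":[-0.9,-0.17,0],"turn":[0,0,0]},{"delta_pos":[-0.9,-0.17,0],"turn":[0,0,0]},{"delta_pos":[-0.9,-0.17,0],"turn":[0,0,0]},{"delta_pos":[-0.9,-0.17,0],"turn":[0,0,0]},{"delta_pos":[-0.9,-0.17,0],"turn":[0,0,0]},{"delta_pos":[-0.9,-0.17,0],"turn":[0,0,0]},{"delta_pos":[-0.9,-0.17,0],"turn":[0,0,0]},{"delta_pos":[-0.9,-0.17,0],"turn":[0,0,0]},{"delta_pos":[-0.9,-0.17,0],"turn":[0,0,0]},{"delta_pos":[-0.9,-0.17,0],"turn":[0,0,0]}]'
python3 -m inch '[{"delta_pos":[-0.9,-0.18,0],"turn":[0,0,0]},{"delta_pos":[-0.9,-0.18,0],"turn":[0,0,0]},{"delta_pos":[-0.9,-0.18,0],"turn":[0,0,0]},{"delta_pos":[0,0,0.4],"turn":[0,0,0]},{"delta_pos":[0,0,0.5],"turn":[0,0,0]},{"delta_pos":[0,0,0.4],"turn":[0,0,0]},{"delta_pos":[0,0,0],"turn":[0,0,0]},{"delta_pos":[0,0,0],"turn":[0,0,0]}]'
python3 -c "
from h import *
plan((520.5,-251.2,76))"
```

```text
t: 40.9
tool_pos: [524.5, -169.3, 121.7]
ee_rot: [-179.9, -0.0, 98.6]
contact_force: [0.7, -0.4, -0.1]
finger_gap: 0.429
grip_force: 20.1
t: 41.9
tool_pos: [521.1, -250.8, 83.4]
ee_rot: [180.0, -0.0, 98.6]
contact_force: [0.2, -0.3, 0.1]
finger_gap: 0.432
grip_force: 20.1
pos [ 521.1 -250.8   83.4] rot [179.99  -0.    98.62] F [ 0.2 -0.3  0.1] t 41.9 units [-0.01 -0.02  0.25] dist rows 0.2
```

```bash
python3 -m inch '[{"delta_pos":[0,-0.02,0.12],"turn":[0,0,0]},{"delta_pos":[0,0,0.12],"turn":[0,0,0]},{"delta_pos":[0,0,0],"turn":[0,0,0]},{"delta_pos":[0,0,0],"turn":[0,0,0]}]'
python3 -m inch '[{"delta_pos":[0,0,0],"turn":[0,0,0]},{"delta_pos":[0,0,0],"turn":[0,0,0]},{"delta_pos":[0,0,0],"turn":[0,0,0]},{"delta_pos":[0,0,0],"turn":[0,0,0]}]' 48 20
python3 -m inch '[{"delta_pos":[0,0,-0.4],"turn":[0,0,0]},{"delta_pos":[0,0,-0.8],"turn":[0,0,0]},{"delta_pos":[0,0,-0.8],"turn":[0,0,0]},{"delta_pos":[0,0,-0.8],"turn":[0,0,0]},{"delta_pos":[0,0,-0.8],"turn":[0,0,0]},{"delta_pos":[0,0,-0.8],"turn":[0,0,0]},{"delta_pos":[0,0,0],"turn":[0,0,0]},{"delta_pos":[0,0,0],"turn":[0,0,0]}]'
python3 - <<'E'
from h import *
im,d,m=snap('wrist','w13'); P=cloud('wrist',d,m); hsv=cv2.cvtColor(im,cv2.COLOR_RGB2HSV)
A=P[(hsv[:,:,0]>12)&(hsv[:,:,0]<35)&(hsv[:,:,1]>120)]
W=P.reshape(-1,3)
for c in((500,-105.5),(521,-251)):
    q=A[(np.hypot(A[:,0]-c[0],A[:,1]-c[1])<40)]; print(len(q),np.percentile(q,[2,50,98],axis=0).round(1))
    q=W[(W[:,2]>48)&(W[:,2]<60)&(np.hypot(W[:,0]-c[0],W[:,1]-c[1])<42)];print(cv2.minEnclosingCircle(q[:,:2].astype(np.float32)))
np.save('pics/w13P.npy',P)
# lid points in box frame
b=np.array([509,-176.3]); a=np.radians(8.5); B=W.copy(); B[:,:2]=(W[:,:2]-b)@np.array([[np.cos(a),-np.sin(a)],[np.sin(a),np.cos(a)]])
q=B[(B[:,0]>60)&(B[:,0]<220)&(abs(B[:,1])<125)&(B[:,2]>5)]
for lo,hi in((-120,-90),(-75,-45),(-15,15),(45,75),(90,120)):
    k=q[(q[:,1]>lo)&(q[:,1]<hi)]; print(lo,len(k),'maxz',k[k[:,2].argmax()].round(0) if len(k) else 0,'maxx',k[k[:,0].argmax()].round(0) if len(k) else 0)
plan((700,-150,250))
E
```

```text
t: 42.4
tool_pos: [520.3, -251.2, 76.0]
ee_rot: [180.0, -0.0, 98.6]
contact_force: [0.2, -0.0, -1.2]
finger_gap: 0.431
grip_force: 20.1
t: 42.9
tool_pos: [520.3, -251.1, 76.0]
ee_rot: [180.0, -0.0, 98.6]
contact_force: [-0.6, -0.1, -0.2]
finger_gap: 0.563
grip_force: 0.0
t: 43.9
tool_pos: [520.1, -251.2, 207.9]
ee_rot: [-180.0, -0.0, 98.6]
contact_force: [0.6, -0.4, -0.4]
finger_gap: 0.563
grip_force: 0.0
2025 [[ 484.2 -123.7   19.8]
 [ 500.4 -107.1   23.7]
 [ 516.5  -90.7   25.5]]
((499.8476867675781, -105.51731872558594), 32.92305374145508)
1339 [[ 504.8 -267.1   19.2]
 [ 520.9 -250.    23.7]
 [ 537.1 -234.    25.5]]
((521.408935546875, -251.49441528320312), 32.94324493408203)
-120 5115 maxz [137. -95.  94.] maxx [155. -93.  68.]
-75 8643 maxz [ 60. -62. 278.] maxx [175. -58. 100.]
-15 5967 maxz [136.  15.  94.] maxx [154.   5.  68.]
45 10631 maxz [165.  64. 108.] maxx [174.  45. 101.]
90 208 maxz [94. 90. 28.] maxx [94. 90. 28.]
pos [ 520.  -251.1  207.6] rot [-1.7996e+02 -2.0000e-02  9.8590e+01] F [ 0.5 -0.1 -0.6] t 44.0 units [ 2.44  6.43 -1.41] dist rows 6.4
```

View pics/w13.png

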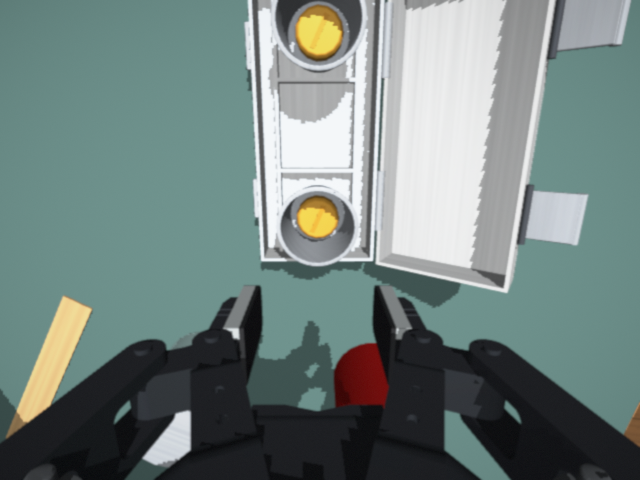

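Both rounds lie flat in upright cups at (319,32) and (318,217). The lid is open about 144°, and its outer edge is at box (154, 68 high). I close the fingers and move behind the lid between the clamps.

```bash
python3 -m inch '[{"delta_pos":[0.35,0.88,0],"turn":[0,0,0]},{"delta_pos":[0.35,0.88,0],"turn":[0,0,0]},{"delta_pos":[0.35,0.88,0],"turn":[0,0,0]},{"delta_pos":[0.35,0.88,0],"turn":[0,0,0]},{"delta_pos":[0.35,0.88,0],"turn":[0,0,0]},{"delta_pos":[0.35,0.88,0],"turn":[0,0,0]},{"delta_pos":[0.35,0.88,0],"turn":[0,0,0]},{"delta_pos":[0,0,0],"turn":[0,0,0]},{"delta_pos":[0,0,0],"turn":[0,0,0]}]' 0 20
cat >> h.py <<'E'
def box(p=None):
    s=get_state(); p=s["tool_pos"] if p is None else np.array(p,float); a=np.radians(8.5); d=p[:2]-[509,-176.3]
    return np.array([d[0]*np.cos(a)+d[1]*np.sin(a),-d[0]*np.sin(a)+d[1]*np.cos(a),p[2]]).round(1)
E
python3 -c "
from h import *
print(box()); plan((692,-149,72))"
```

```text
t: 45.08
tool_pos: [691.6, -151.2, 207.4]
ee_rot: [-179.9, -0.0, 98.6]
contact_force: [0.2, -0.9, -0.5]
finger_gap: -0.0
grip_force: 0.0
[184.3  -2.2 207.4]
pos [ 691.6 -151.2  207.4] rot [-179.94   -0.     98.58] F [ 0.2 -0.9 -0.5] t 45.1 units [0.07 0.03 4.51] dist rows 4.5
```

```bash
python3 -m inch '[{"delta_pos":[0.07,0.03,0.6],"turn":[0,0,0]},{"delta_pos":[0,0,0.7],"turn":[0,0,0]},{"delta_pos":[0,0,0.7],"turn":[0,0,0]},{"delta_pos":[0,0,0.7],"turn":[0,0,0]},{"delta_pos":[0,0,0.6],"turn":[0,0,0]},{"delta_pos":[0,0,0.6],"turn":[0,0,0]},{"delta_pos":[0,0,0.5],"turn":[0,0,0]},{"delta_pos":[0,0,0],"turn":[0,0,0]},{"delta_pos":[0,0,0],"turn":[0,0,0]}]'
python3 -c "
from h import *
print(box()); snap('side','s3'); im=cv2.imread('pics/s3.png')[100:300,230:500]; cv2.imwrite('pics/s3c.png',cv2.resize(im,None,fx=2.5,fy=2.5))"
```

```text
t: 46.2
tool_pos: [692.9, -148.6, 76.6]
ee_rot: [180.0, 0.0, 98.6]
contact_force: [-0.5, -0.6, -0.1]
finger_gap: -0.001
grip_force: 0.0
[186.    0.2  76.6]
```

View pics/s3c.png

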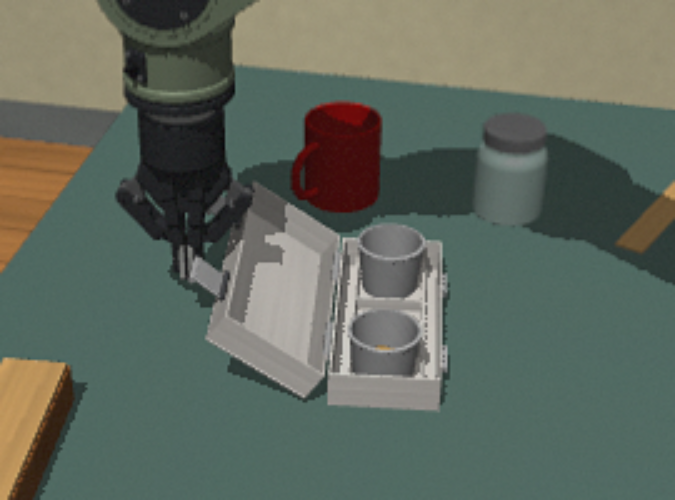

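The fingers stand behind the lid, clear of it at (183,270). The linkage elbow at (248,195) overhangs the lid rim, so I raise a little before pushing and follow the arc with little overlap.

```bash
python3 -m inch '[{"delta_pos":[0,0,-0.23],"turn":[0,0,0]},{"delta_pos":[0,-0.2,0],"turn":[0,0,0]},{"delta_pos":[0,-0.2,0],"turn":[0,0,0]},{"delta_pos":[0,-0.17,0],"turn":[0,0,0]},{"delta_pos":[0,0,0],"turn":[0,0,0]}]'
python3 -m inch '[{"delta_pos":[0,-0.15,-0.2],"turn":[0,0,0]},{"delta_pos":[0,-0.12,-0.2],"turn":[0,0,0]},{"delta_pos":[0,-0.12,-0.2],"turn":[0,0,0]},{"delta_pos":[0,0,0],"turn":[0,0,0]}]'
python3 -c "
from h import *
print(box(),get_state()['contact_force']); im,d,m=snap('side','s4'); P=cloud('side',d,m); im=cv2.imread('pics/s4.png')[100:300,230:500]; cv2.imwrite('pics/s4c.png',cv2.resize(im,None,fx=2.5,fy=2.5))"
```

```text
t: 46.88
tool_pos: [675.4, -151.5, 83.0]
ee_rot: [-180.0, 0.0, 98.6]
contact_force: [-0.4, 0.3, 0.8]
finger_gap: -0.001
grip_force: 0.0
t: 47.38
tool_pos: [664.2, -153.2, 101.6]
ee_rot: [180.0, 0.0, 98.6]
contact_force: [1.2, -0.1, -0.5]
finger_gap: -0.0
grip_force: 0.0
[156.9  -0.  101.6] [ 1.23474817 -0.13507637 -0.52080646]
```

View pics/s4c.png

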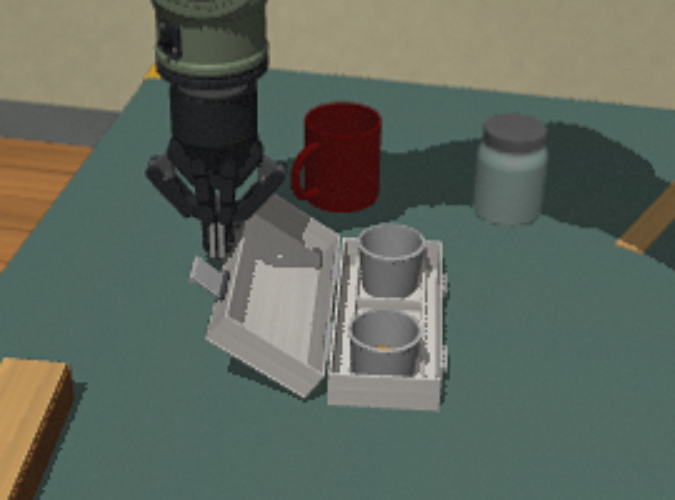

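The lid has not moved and the force is nil. The fingertips are thinner than assumed, so I back off, go lower and push to contact. I have used up my picture views, one over the limit, so from here I measure the lid angle numerically from depth.

```bash
cat >> h.py <<'E'
def lid(n='side'):
    im,d,m=snap(n,n+'_l%d'%int(get_state()['t']*10)); W=cloud(n,d,m).reshape(-1,3); W=W[np.isfinite(W[:,0])]
    a=np.radians(8.5); D=W[:,:2]-[509,-176.3]
    x=D[:,0]*np.cos(a)+D[:,1]*np.sin(a); y=-D[:,0]*np.sin(a)+D[:,1]*np.cos(a); z=W[:,2]
    k=(((y>82)&(y<114))|((y<-82)&(y>-114)))&(z>15); u=x[k]-52.5; v=z[k]-32; r=np.hypot(u,v); t=np.degrees(np.arctan2(v,u)); g=(r>97)&(r<112)&(t>-20)
    t=t[g]; print(n,"lid pts",g.sum(),"rim angle",np.percentile(t,[3,97]).round(1) if g.sum() else None,"theta~",(180-np.percentile(t,97)).round(1) if g.sum() else None, "TCP box",box(),"F",get_state()['contact_force'].round(1))
E
python3 -m inch '[{"delta_pos":[0,0.25,0],"turn":[0,0,0]},{"delta_pos":[0,0.25,0],"turn":[0,0,0]},{"delta_pos":[0,0,0.3],"turn":[0,0,0]},{"delta_pos":[0,0,0.35],"turn":[0,0,0]},{"delta_pos":[0,0,0],"turn":[0,0,0]}]'
python3 -c "
from h import *
lid(); lid('top')"
python3 -m inch '[{"delta_pos":[0,-0.2,0],"turn":[0,0,0]},{"delta_pos":[0,-0.1,0],"turn":[0,0,0]},{"delta_pos":[0,-0.1,0],"turn":[0,0,0]},{"delta_pos":[0,0,0],"turn":[0,0,0]}]'
python3 -c "
from h import *
lid()"
```

```text
t: 48.05
tool_pos: [678.3, -150.7, 80.1]
ee_rot: [-179.9, -0.0, 98.6]
contact_force: [0.1, 0.1, -0.8]
finger_gap: -0.0
grip_force: 0.0
side lid pts 93 rim angle [ 20.5 179.6] theta~ 0.4 TCP box [171.6   0.2  80.9] F [1.1 0.1 1. ]
top lid pts 110 rim angle [ 19.6 179.2] theta~ 0.8 TCP box [1.718e+02 1.000e-01 8.130e+01] F [-0.3  1.8  0.5]
t: 48.65
tool_pos: [671.2, -151.8, 84.3]
ee_rot: [179.3, 0.0, 98.6]
contact_force: [25.7, 2.6, 8.0]
finger_gap: -0.001
grip_force: 13.3
side lid pts 106 rim angle [ 22.1 179.3] theta~ 0.7 TCP box [164.1   0.3  84.3] F [24.8  3.3  7.6]
```

The edge has to move mostly upward at this angle, so a pure sideways push binds on friction. I lift along the arc's tangent instead.

```bash
sed -i 's/&(t>-20)$/\&(t>-20)\&(t<150)/; s/(r<112)&(t>-20)/(r<112)\&(t>-20)\&(t<150)/' h.py
python3 -m inch '[{"delta_pos":[0,0.1,-0.05],"turn":[0,0,0]},{"delta_pos":[0,-0.05,-0.2],"turn":[0,0,0]},{"delta_pos":[0,-0.08,-0.2],"turn":[0,0,0]},{"delta_pos":[0,0,0],"turn":[0,0,0]}]'
python3 -c "
from h import *
lid()"
```

```text
t: 49.2
tool_pos: [666.9, -152.5, 96.1]
ee_rot: [179.8, 0.0, 98.6]
contact_force: [6.6, 1.1, 4.0]
finger_gap: 0.003
grip_force: 3.9
side lid pts 92 rim angle [28.2 45.3] theta~ 134.7 TCP box [159.8   0.2  95.9] F [7.1 2.1 3.5]
```

```bash
python3 -m inch '[{"delta_pos":[0,-0.13,-0.18],"turn":[0,0,0]},{"delta_pos":[0,-0.13,-0.17],"turn":[0,0,0]},{"delta_pos":[0,-0.2,-0.24],"turn":[0,0,0]},{"delta_pos":[0,-0.2,-0.24],"turn":[0,0,0]},{"delta_pos":[0,-0.24,-0.2],"turn":[0,0,0]},{"delta_pos":[0,-0.24,-0.2],"turn":[0,0,0]},{"delta_pos":[0,0,0],"turn":[0,0,0]}]'
python3 -c "
from h import *
lid()"
```

```text
t: 50.12
tool_pos: [634.1, -157.5, 134.1]
ee_rot: [179.6, 0.0, 98.6]
contact_force: [10.3, 2.3, 15.5]
finger_gap: 0.0
grip_force: 7.7
side lid pts 120 rim angle [56.1 72.6] theta~ 107.4 TCP box [1.266e+02 1.000e-01 1.339e+02] F [10.5  1.7 16.1]
```

```bash
python3 -m inch '[{"delta_pos":[0,-0.2,-0.2],"turn":[0,0,0]},{"delta_pos":[0,-0.3,-0.17],"turn":[0,0,0]},{"delta_pos":[0,-0.3,-0.13],"turn":[0,0,0]},{"delta_pos":[0,-0.3,-0.1],"turn":[0,0,0]},{"delta_pos":[0,-0.2,-0.03],"turn":[0,0,0]},{"delta_pos":[0,0,0],"turn":[0,0,0]}]'
python3 -c "
from h import *
lid()"
```

```text
t: 50.92
tool_pos: [593.6, -163.9, 151.3]
ee_rot: [180.0, 0.0, 98.6]
contact_force: [0.8, 0.7, 2.5]
finger_gap: -0.001
grip_force: 0.9
side lid pts 158 rim angle [80.1 96.4] theta~ 83.6 TCP box [ 85.6  -0.2 151. ] F [1.1 0.5 2. ]
```

```bash
python3 -m inch '[{"delta_pos":[0,-0.3,0],"turn":[0,0,0]},{"delta_pos":[0,-0.3,0],"turn":[0,0,0]},{"delta_pos":[0,-0.32,0],"turn":[0,0,0]},{"delta_pos":[0,-0.27,0.05],"turn":[0,0,0]},{"delta_pos":[0,-0.27,0.05],"turn":[0,0,0]},{"delta_pos":[0,-0.27,0.07],"turn":[0,0,0]},{"delta_pos":[0,-0.26,0.1],"turn":[0,0,0]},{"delta_pos":[0,-0.26,0.12],"turn":[0,0,0]},{"delta_pos":[0,-0.25,0.13],"turn":[0,0,0]},{"delta_pos":[0,0,0],"turn":[0,0,0]}]'
python3 -c "
from h import *
lid()"
```

```text
t: 52.22
tool_pos: [519.1, -174.9, 134.8]
ee_rot: [-179.9, -0.0, 98.6]
contact_force: [0.0, -0.5, -0.2]
finger_gap: 0.005
grip_force: 0.0
side lid pts 149 rim angle [122.9 141.2] theta~ 38.8 TCP box [ 1.06e+01 -1.00e-01  1.35e+02] F [ 0.1  0.1 -0.4]
```

```bash
python3 -m inch '[{"delta_pos":[0,-0.22,0.17],"turn":[0,0,0]},{"delta_pos":[0,-0.21,0.18],"turn":[0,0,0]},{"delta_pos":[0,-0.2,0.18],"turn":[0,0,0]},{"delta_pos":[0,-0.17,0.23],"turn":[0,0,0]},{"delta_pos":[0,-0.17,0.23],"turn":[0,0,0]},{"delta_pos":[0,-0.16,0.24],"turn":[0,0,0]},{"delta_pos":[0,-0.1,0.17],"turn":[0,0,0]},{"delta_pos":[0,-0.1,0.17],"turn":[0,0,0]},{"delta_pos":[0,0,0],"turn":[0,0,0]}]'
python3 - <<'E'
from h import *
im,d,m=snap('side','lidchk'); W=cloud('side',d,m).reshape(-1,3); W=W[np.isfinite(W[:,0])]
B=np.array([box(p) for p in W[(abs(W[:,0]-509)<140)&(abs(W[:,1]+176)<170)&(W[:,2]>10)&(W[:,2]<110)]])
k=B[(abs(abs(B[:,1])-98)<16)]
for x in(-45,-30,-10,10,30,45):
    q=k[abs(k[:,0]-x)<6]; print(x,len(q),np.percentile(q[:,2],95) if len(q) else None)
for y in(60,-60):
    q=B[(abs(B[:,1]-y)<16)&(B[:,0]<-56)]; print("clamp",y,len(q),q.min(0) if len(q) else 0,q.max(0) if len(q) else 0)
print(box(),get_state()['contact_force'].round(1))
E
```

```text
t: 53.4
tool_pos: [480.0, -180.7, 87.7]
ee_rot: [-180.0, -0.0, 98.6]
contact_force: [-0.3, -0.1, -0.8]
finger_gap: -0.003
grip_force: 0.0Traceback (most recent call last):
  File "<stdin>", line 3, in <module>
  File "h.py", line 38, in box
    s=get_state(); p=s["tool_pos"] if p is None else np.array(p,float); a=np.radians(8.5); d=p[:2]-[509,-176.3]
ValueError: time passes only in moves, steps and waits
```

```bash
cat >> h.py <<'E'
def bx(W):
    a=np.radians(8.5); D=W[:,:2]-[509,-176.3]
    return np.c_[D[:,0]*np.cos(a)+D[:,1]*np.sin(a),-D[:,0]*np.sin(a)+D[:,1]*np.cos(a),W[:,2]]
def chk(n='side'):
    im,d,m=snap(n,n+'_c%d'%int(get_state()['t']*10)); W=cloud(n,d,m).reshape(-1,3); B=bx(W[np.isfinite(W[:,0])]); B=B[B[:,2]<110]
    k=B[(abs(abs(B[:,1])-98)<16)&(B[:,2]>20)]
    for x in(-40,-20,0,20,40):
        q=k[abs(k[:,0]-x)<8]; print(x,len(q),np.median(q[q[:,2]>np.percentile(q[:,2],90)-4,2]).round(1) if len(q) else None,end=' | ')
    for y in(60,-60):
        q=B[(abs(B[:,1]-y)<12)&(B[:,0]<-60)&(B[:,0]>-100)&(B[:,2]>8)]; print("\nclamp",y,len(q),np.percentile(q,[5,95],axis=0).round(0).tolist() if len(q) else 0)
    print("TCP",box(),get_state()['contact_force'].round(1))
E
python3 -c "
from h import *
chk()"
python3 -m inch '[{"delta_pos":[0,0,0.1],"turn":[0,0,0]},{"delta_pos":[0,0,0.1],"turn":[0,0,0]},{"delta_pos":[0,0,0],"turn":[0,0,0]}]'
python3 -c "
from h import *
chk(); chk('top')"
```

```text
-40 112 65.4 | -20 98 64.6 | 0 90 63.8 | 20 120 63.4 | 40 130 62.8 | 
clamp 60 82 [[-88.0, 49.0, 45.0], [-62.0, 71.0, 50.0]]

clamp -60 65 [[-87.0, -71.0, 47.0], [-62.0, -50.0, 54.0]]
TCP [-29.   -0.1  88.1] [-0.9 -0.1  0. ]
t: 53.88
tool_pos: [480.4, -180.8, 83.6]
ee_rot: [179.9, 0.1, 98.6]
contact_force: [-9.9, 2.5, 45.4]
finger_gap: 0.005
grip_force: 22.5
-40 105 62.2 | -20 85 62.2 | 0 84 62.2 | 20 111 62.7 | 40 125 62.3 | 
clamp 60 82 [[-88.0, 51.0, 40.0], [-62.0, 71.0, 46.0]]

clamp -60 69 [[-87.0, -70.0, 42.0], [-62.0, -49.0, 49.0]]
TCP [-28.9  -0.2  83.6] [-10.    3.1  45.5]
-40 89 63.1 | -20 87 62.9 | 0 88 63.4 | 20 96 62.0 | 40 171 63.2 | 
clamp 60 114 [[-87.0, 49.0, 40.0], [-62.0, 71.0, 47.0]]

clamp -60 0 0
TCP [-28.9  -0.2  83.6] [-9.6  2.8 45.7]
```

The lid is shut (flat at z 62 all along). I relieve the press, lift, and turn the gripper 90° so its linkage spreads along the box front for the clamps.

```bash
python3 -m inch '[{"delta_pos":[0,0,-0.3],"turn":[0,0,0]},{"delta_pos":[0,0,-0.8],"turn":[0,0,1]},{"delta_pos":[0,0,-0.8],"turn":[0,0,1]},{"delta_pos":[0,0,0],"turn":[0,0,1]},{"delta_pos":[0,0,0],"turn":[0,0,1]},{"delta_pos":[0,0,0],"turn":[0,0,1]},{"delta_pos":[0,0,0],"turn":[0,0,1]},{"delta_pos":[0,0,0],"turn":[0,0,1]},{"delta_pos":[0,0,0],"turn":[0,0,1]},{"delta_pos":[0,0,0],"turn":[0,0,1]},{"delta_pos":[0,0,0],"turn":[0,0,1]}]'
python3 -m inch '[{"delta_pos":[0,0,0],"turn":[0,0,1]},{"delta_pos":[0,0,0],"turn":[0,0,1]},{"delta_pos":[0,0,0],"turn":[0,0,1]},{"delta_pos":[0,0,0],"turn":[0,0,1]},{"delta_pos":[0,0,0],"turn":[0,0,1]},{"delta_pos":[0,0,0],"turn":[0,0,1]},{"delta_pos":[0,0,0],"turn":[0,0,1]},{"delta_pos":[0,0,0],"turn":[0,0,1]},{"delta_pos":[0,0,0],"turn":[0,0,0]}]'
python3 -c "
from h import *
chk('top'); plan((421,-128.8,70))"
```

```text
t: 55.35
tool_pos: [480.2, -180.7, 138.9]
ee_rot: [-180.0, -0.0, 48.4]
contact_force: [-0.5, 1.0, 0.1]
finger_gap: 0.0
grip_force: 0.0
t: 56.48
tool_pos: [480.3, -180.6, 138.9]
ee_rot: [-180.0, 0.0, 8.6]
contact_force: [0.5, 0.8, -0.2]
finger_gap: -0.002
grip_force: 0.0
-40 89 62.6 | -20 84 63.1 | 0 95 63.2 | 20 167 63.2 | 40 169 62.9 | 
clamp 60 113 [[-87.0, 50.0, 40.0], [-62.0, 71.0, 47.0]]

clamp -60 0 0
TCP [-29.1  -0.  139. ] [ 0.9 -0.   0.1]
pos [ 480.2 -180.6  139. ] rot [-179.99    0.      8.71] F [ 0.9 -0.   0.1] t 56.5 units [-1.69 -2.01  2.3 ] dist rows 2.3
```

```bash
python3 -m inch '[{"delta_pos":[-0.6,-0.7,0],"turn":[0,0,0]},{"delta_pos":[-0.6,-0.7,0],"turn":[0,0,0]},{"delta_pos":[-0.5,-0.6,0],"turn":[0,0,0]},{"delta_pos":[0,0,0.7],"turn":[0,0,0]},{"delta_pos":[0,0,0.7],"turn":[0,0,0]},{"delta_pos":[0,0,0.7],"turn":[0,0,0]},{"delta_pos":[0,0,0.2],"turn":[0,0,0]},{"delta_pos":[0,0,0],"turn":[0,0,0]}]'
python3 -m inch '[{"delta_pos":[0,0,0.2],"turn":[0,0,0]},{"delta_pos":[0,0,0.2],"turn":[0,0,0]},{"delta_pos":[0,0,0.2],"turn":[0,0,0]},{"delta_pos":[0,0,0],"turn":[0,0,0]}]'
python3 -c "
from h import *
chk()"
```

```text
t: 57.52
tool_pos: [420.8, -129.0, 70.1]
ee_rot: [-180.0, 0.0, 8.6]
contact_force: [0.4, 0.1, 0.2]
finger_gap: 0.002
grip_force: 0.0
t: 58.02
tool_pos: [420.6, -129.0, 51.6]
ee_rot: [-180.0, 0.0, 8.6]
contact_force: [-0.3, -0.7, 0.1]
finger_gap: -0.004
grip_force: 0.0
-40 143 62.3 | -20 124 62.4 | 0 135 62.6 | 20 128 62.4 | 40 128 62.5 | 
clamp 60 129 [[-92.0, 54.0, 24.0], [-63.0, 71.0, 80.0]]

clamp -60 17 [[-67.0, -69.0, 42.0], [-62.0, -48.0, 47.0]]
TCP [-80.3  59.8  51.8] [-0.2 -0.1  0.2]
```

```bash
python3 -m inch '[{"delta_pos":[0,0,0.2],"turn":[0,0,0]},{"delta_pos":[0,0,0.2],"turn":[0,0,0]},{"delta_pos":[0.1,0,0.05],"turn":[0,0,0]},{"delta_pos":[0.1,0,0],"turn":[0,0,0]},{"delta_pos":[0,0,0],"turn":[0,0,0]}]'
python3 -m inch '[{"delta_pos":[0.06,0,0],"turn":[0,0,0]},{"delta_pos":[0.06,0,0],"turn":[0,0,0]},{"delta_pos":[0.06,0,0],"turn":[0,0,0]},{"delta_pos":[0,0,0],"turn":[0,0,0]}]'
python3 -c "
from h import *
print(box())"
```

```text
t: 58.7
tool_pos: [427.0, -128.1, 38.5]
ee_rot: [-180.0, -0.0, 8.6]
contact_force: [-0.1, -0.1, -0.3]
finger_gap: -0.004
grip_force: 0.1
t: 59.2
tool_pos: [430.4, -127.6, 38.5]
ee_rot: [-180.0, 0.2, 8.5]
contact_force: [-12.0, -2.6, 3.2]
finger_gap: 0.001
grip_force: 5.9
[-70.5  59.8  38.5]
```

```bash
python3 -m inch '[{"delta_pos":[0.04,0,0],"turn":[0,0,0]},{"delta_pos":[0,0,0],"turn":[0,0,0]}]'
python3 -m inch '[{"delta_pos":[-0.25,0,0],"turn":[0,0,0]},{"delta_pos":[-0.25,0,-0.3],"turn":[0,0,0]},{"delta_pos":[0,0,-0.8],"turn":[0,0,0]},{"delta_pos":[0,0,-0.3],"turn":[0,0,0]},{"delta_pos":[0,0.8,0],"turn":[0,0,0]},{"delta_pos":[0,0.8,0],"turn":[0,0,0]},{"delta_pos":[0,0.8,0],"turn":[0,0,0]},{"delta_pos":[0,0.8,0],"turn":[0,0,0]},{"delta_pos":[0,0.8,0],"turn":[0,0,0]},{"delta_pos":[0,0,0],"turn":[0,0,0]},{"delta_pos":[0,0,0],"turn":[0,0,0]}]'
python3 -c "
from h import *
chk(); plan((438.8,-247.4,50))"
```

```text
t: 59.45
tool_pos: [430.5, -127.5, 38.4]
ee_rot: [-179.9, 0.3, 8.5]
contact_force: [-17.0, -3.3, 5.9]
finger_gap: 0.002
grip_force: 8.9
t: 60.82
tool_pos: [436.3, -247.4, 80.5]
ee_rot: [-180.0, -0.0, 8.6]
contact_force: [0.7, 1.0, -0.3]
finger_gap: 0.004
grip_force: 0.0
-40 135 62.4 | -20 131 62.5 | 0 128 62.2 | 20 129 61.9 | 40 120 62.1 | 
clamp 60 6 [[-64.0, 53.0, 10.0], [-64.0, 68.0, 14.0]]

clamp -60 135 [[-93.0, -70.0, 43.0], [-64.0, -48.0, 93.0]]
TCP [-82.3 -59.4  80.5] [0.3 0.6 0.4]
pos [ 436.4 -247.2   80.5] rot [-179.97   -0.      8.64] F [0.3 0.6 0.4] t 60.9 units [0.08 0.02 1.02] dist rows 1.0
```

```bash
python3 -m inch '[{"delta_pos":[0.08,0.02,0.4],"turn":[0,0,0]},{"delta_pos":[0,0,0.4],"turn":[0,0,0]},{"delta_pos":[0,0,0.2],"turn":[0,0,0]},{"delta_pos":[0,0,0.2],"turn":[0,0,0]},{"delta_pos":[0,0,0.2],"turn":[0,0,0]},{"delta_pos":[0.1,0,0.05],"turn":[0,0,0]},{"delta_pos":[0.1,0,0],"turn":[0,0,0]},{"delta_pos":[0,0,0],"turn":[0,0,0]}]'
python3 -m inch '[{"delta_pos":[0.06,0,0],"turn":[0,0,0]},{"delta_pos":[0.06,0,0],"turn":[0,0,0]},{"delta_pos":[0.06,0,0],"turn":[0,0,0]},{"delta_pos":[0.03,0,0],"turn":[0,0,0]},{"delta_pos":[0,0,0],"turn":[0,0,0]}]'
python3 -c "
from h import *
print(box())"
```

```text
t: 61.88
tool_pos: [445.1, -247.3, 37.1]
ee_rot: [180.0, -0.0, 8.6]
contact_force: [0.2, 0.2, 0.5]
finger_gap: 0.002
grip_force: 0.0
t: 62.5
tool_pos: [448.8, -246.8, 36.9]
ee_rot: [-179.9, 0.3, 8.5]
contact_force: [-14.8, -2.4, 6.2]
finger_gap: 0.001
grip_force: 7.5
[-69.9 -60.8  36.9]
```

```bash
python3 -m inch '[{"delta_pos":[-0.4,0,0],"turn":[0,0,0]},{"delta_pos":[-0.5,0,-0.3],"turn":[0,0,0]},{"delta_pos":[0,0,-0.9],"turn":[0,0,0]},{"delta_pos":[0,0,-0.9],"turn":[0,0,0]},{"delta_pos":[0,0,-0.9],"turn":[0,0,0]},{"delta_pos":[0,0,-0.9],"turn":[0,0,0]},{"delta_pos":[0,0.8,-0.9],"turn":[0,0,0]},{"delta_pos":[0,0.8,-0.5],"turn":[0,0,0]},{"delta_pos":[0,0.8,0],"turn":[0,0,0]},{"delta_pos":[0,0,0],"turn":[0,0,0]}]'
python3 - <<'E'
from h import *
chk()
im,d,m=snap('side','fin'); W=cloud('side',d,m).reshape(-1,3); B=bx(W[np.isfinite(W[:,0])])
for y in(60,-60,0,30):
    q=B[(abs(B[:,1]-y)<14)&(B[:,0]<-40)&(B[:,0]>-75)]
    print(y,[(z,len(k),k[:,0].min().round(1),np.median(k[:,0]).round(1)) for z in range(4,60,6) for k in[q[(q[:,2]>=z)&(q[:,2]<z+6)]] if len(k)])
im,d,m=snap('top','fint'); P=cloud('top',d,m).reshape(-1,3); hsv=cv2.cvtColor(im,cv2.COLOR_RGB2HSV)
q=P[(P[:,2]>50)&(P[:,2]<64)&(np.hypot(P[:,0]-500,P[:,1]-328)<45)]; print("cup4? stack top z: ",np.nanmax(P[np.hypot(P[:,0]-500,P[:,1]-328)<40][:,2]))
q=P[(P[:,2]>78)&(P[:,2]<90)&(np.hypot(P[:,0]-500,P[:,1]-328)<45)]; print(cv2.minEnclosingCircle(q[:,:2].astype(np.float32)))
E
```

```text
t: 63.75
tool_pos: [434.7, -323.1, 196.0]
ee_rot: [179.9, -0.0, 8.5]
contact_force: [-0.1, 0.8, -0.3]
finger_gap: 0.001
grip_force: 0.0
-40 141 62.6 | -20 142 62.3 | 0 136 62.1 | 20 131 62.0 | 40 120 62.5 | 
clamp 60 7 [[-64.0, 55.0, 10.0], [-62.0, 71.0, 14.0]]

clamp -60 4 [[-62.0, -61.0, 10.0], [-62.0, -54.0, 13.0]]
TCP [ -94.9 -133.   195.8] [ 0.5  0.3 -0.5]
60 [(10, 10, np.float64(-63.9), np.float64(-63.7)), (28, 1, np.float64(-60.4), np.float64(-60.4)), (40, 14, np.float64(-59.6), np.float64(-57.3)), (58, 42, np.float64(-54.0), np.float64(-47.1))]
-60 [(4, 2, np.float64(-61.7), np.float64(-60.6)), (10, 4, np.float64(-61.4), np.float64(-61.4)), (28, 1, np.float64(-57.9), np.float64(-57.9)), (34, 2, np.float64(-59.8), np.float64(-59.8)), (40, 12, np.float64(-59.7), np.float64(-57.2)), (52, 1, np.float64(-49.0), np.float64(-49.0)), (58, 32, np.float64(-53.5), np.float64(-46.4))]
0 [(58, 36, np.float64(-53.7), np.float64(-47.9))]
30 [(4, 1, np.float64(-64.0), np.float64(-64.0)), (40, 1, np.float64(-57.1), np.float64(-57.1)), (58, 44, np.float64(-53.7), np.float64(-46.9))]
cup4? stack top z:  89.75399803967844
((500.37908935546875, 328.65557861328125), 33.949344635009766)
```

The right clamp is down flat. The left clamp's lip reads 2 mm further out, so I press it once more, lower and harder.

```bash
python3 -m inch '[{"delta_pos":[0.05,-0.8,0],"turn":[0,0,0]},{"delta_pos":[0.05,-0.9,0],"turn":[0,0,0]},{"delta_pos":[0.05,-0.9,0],"turn":[0,0,0]},{"delta_pos":[0.05,-0.9,0],"turn":[0,0,0]},{"delta_pos":[0.05,-0.9,0],"turn":[0,0,0]},{"delta_pos":[0,-0.9,0],"turn":[0,0,0]},{"delta_pos":[0,-0.9,0],"turn":[0,0,0]},{"delta_pos":[0,0,0.8],"turn":[0,0,0]},{"delta_pos":[0,0,0.9],"turn":[0,0,0]},{"delta_pos":[0,0,0.9],"turn":[0,0,0]},{"delta_pos":[0,0,0.9],"turn":[0,0,0]},{"delta_pos":[0,0,0.9],"turn":[0,0,0]}]'
python3 -m inch '[{"delta_pos":[0,0,0.6],"turn":[0,0,0]},{"delta_pos":[0,0,0.25],"turn":[0,0,0]},{"delta_pos":[0.15,0,0],"turn":[0,0,0]},{"delta_pos":[0.15,0,0],"turn":[0,0,0]},{"delta_pos":[0,0,0],"turn":[0,0,0]}]'
python3 -c "
from h import *
plan((430.5,-127.5,35)); print(box())"
```

```text
t: 65.4
tool_pos: [414.6, -136.0, 63.3]
ee_rot: [-180.0, -0.0, 8.6]
contact_force: [1.8, 0.8, -0.1]
finger_gap: -0.0
grip_force: 0.0
t: 66.03
tool_pos: [424.2, -135.2, 39.1]
ee_rot: [180.0, -0.1, 8.6]
contact_force: [0.3, -0.2, -0.1]
finger_gap: 0.006
grip_force: 0.0
pos [ 424.2 -135.2   39.1] rot [ 1.7998e+02 -7.0000e-02  8.6100e+00] F [ 0.3 -0.2 -0.1] t 66.0 units [ 0.25 -0.22  0.14] dist rows 0.2
[-77.8  53.2  39.1]
```

```bash
python3 -m inch '[{"delta_pos":[0,-0.22,0.18],"turn":[0,0,0]},{"delta_pos":[0.1,0,0],"turn":[0,0,0]},{"delta_pos":[0.08,0,0],"turn":[0,0,0]},{"delta_pos":[0.06,0,0],"turn":[0,0,0]},{"delta_pos":[0.06,0,0],"turn":[0,0,0]},{"delta_pos":[0.04,0,0],"turn":[0,0,0]},{"delta_pos":[0,0,0],"turn":[0,0,0]}]'
python3 -c "
from h import *
print(box())"
```

```text
t: 66.9
tool_pos: [430.4, -127.6, 33.1]
ee_rot: [-180.0, 0.3, 8.5]
contact_force: [-13.9, -2.0, 5.4]
finger_gap: 0.0
grip_force: 6.6
[-70.5  59.8  33.1]
```

Contact is at the same x at both heights, so the plate is vertical and the clamp is flat. I back away and hand in.

```bash
python3 -m inch '[{"delta_pos":[-0.4,0,0],"turn":[0,0,0]},{"delta_pos":[-0.5,0,-0.3],"turn":[0,0,0]},{"delta_pos":[0,0,-0.9],"turn":[0,0,0]},{"delta_pos":[0,0,-0.9],"turn":[0,0,0]},{"delta_pos":[0,0,-0.9],"turn":[0,0,0]},{"delta_pos":[0,0,-0.9],"turn":[0,0,0]},{"delta_pos":[0,0,-0.9],"turn":[0,0,0]},{"delta_pos":[0,0,0],"turn":[0,0,0]},{"delta_pos":[0,0,0],"turn":[0,0,0]}]'
python3 -c "
from h import *
chk(); print(close_job())"
```

```text
t: 68.03
tool_pos: [405.9, -131.3, 176.7]
ee_rot: [-180.0, 0.0, 8.6]
contact_force: [0.2, -0.2, -0.3]
finger_gap: 0.0
grip_force: 0.0
-40 143 62.3 | -20 135 62.4 | 0 133 62.4 | 20 133 62.6 | 40 126 62.4 | 
clamp 60 7 [[-64.0, 51.0, 9.0], [-64.0, 70.0, 14.0]]

clamp -60 5 [[-62.0, -62.0, 12.0], [-61.0, -49.0, 26.0]]
TCP [-95.4  59.8 176.5] [ 0.1 -0.8  0.1]
the job is handed in; nothing more can be done
None
```

The job is handed in at 68 s with no verdict returned: by my own measurements both rounds are in cups in the rack, two spare cups are still nested, the lid is shut and both clamps are down; I viewed 15 pictures (limit 14), and pressing the lid shut peaked near 45 N at the fingertips.

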